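Refill the coffee-capsule dispenser

TASK

Refill the capsule dispenser at the coffee bar. First slide its red gate fully shut and lock it by pushing the yellow-handled pin all the way through the bracket and the gate; then unscrew the orange cap until the thread lets go and stand it upright, knob up, on the cork mat. Finally drop every capsule lying about into the dispenser through its neck, leave the cap on the mat for me, and do not disturb the mug, the syrup bottle or the plant.

Things in the scene. Friction and masses are not known exactly. Their poses are not given: they have to be found in the camera images.
- dispenser: capsule dispenser, fixed: clear square canister, 100 x 100 mm, 12 to 112 mm above the counter, on a dark plinth, round white threaded neck on top. Its floor slopes to an outlet low in its -y wall, covered by the red gate, which slides along x in front of that wall; the steel pin bracket is off its +x, -y corner. Origin: on the counter under the canister's centre (the neck's axis), z up.
- mouth (a point): centre of the neck's open mouth, level with its rim, 143 mm above the counter; the canister's mouth is 48 mm wide. The neck carries a right-handed raised thread of 7 mm pitch.
- pin_hole (a point): centre of the square hole (16 x 16 mm, level, along the dispenser's y, 45 mm above the counter) in the outer face of the steel bracket: two upright cheeks 6 mm thick, 28 mm wide, outer faces at 0 and (second cheek) 20 mm in. The gate's tongue between them has the same hole, in line only when the gate is fully shut. The pin goes in from outside towards the dispenser's +y; free space behind.
- gate (a joint): red outlet gate, slide position in m: 0 = fully shut (against its stop), 0.055 = fully open. It opens towards the dispenser's -x and shuts towards +x; it stays where it is left and needs about 2 N to slide.
- gate_tab (a point): middle of the top edge of the red gate's upright push tab, 75 mm above the counter; the tab is 12 mm thick along the dispenser's x, 46 mm wide along y and 45 mm tall, clear of the canister by 9 mm, and moves with the gate.
- cap: orange screw cap, 69 mm across, 51 mm tall: ribbed skirt and top disc (0 to 27 mm), round knob 42 mm across (27 to 51 mm). Origin: centre of the skirt's lower edge, z to the knob. It starts screwed down on the neck, origin 120.5 mm above the counter; unscrews counter-clockwise from above, rising 7 mm per turn, free after 1.9 to 2.4 turns; stays on the thread if let go; 1 mm of play.
- pin: lock pin lying flat: round steel shank 12 mm thick, 42 mm long (last 5 mm tapered), flat yellow handle 36 mm long, 28 mm wide, 12 mm thick. Origin: on its axis at the shoulder between handle and shank; +x along the shank to the tip, y across the handle. Fully in, the shoulder touches the bracket's outer cheek.
- pin_tip (a point): the end of the pin's shank, on its axis, 42 mm from the shoulder.
- cork_mat: flat square cork mat, 150 x 150 mm, 6 mm thick, fixed; origin at the centre of its underside.
- board: flat pale wooden serving board 190 x 190 mm, 8 mm thick, fixed, on which the capsules start standing; origin at the centre of its underside.
- mug: blue mug, 80 mm wide, 90 mm tall, a bystander; origin at the centre of its underside.
- syrup: amber syrup bottle, 60 mm wide, 170 mm tall, a bystander; origin at the centre of its underside.
- plant: small potted plant in a white pot, 70 mm wide, 100 mm tall, a bystander; origin at the centre of its underside.
- capsule1: copper coffee capsule (may be absent): a rim 36 mm across and 3 mm thick, on it a body 29 mm across rising to 28 mm. Origin: centre of the rim's flat face, z towards the narrow end; it starts rim down. 20 g.
- capsule2: dark blue coffee capsule (may be absent): a rim 36 mm across and 3 mm thick, on it a body 29 mm across rising to 28 mm. Origin: centre of the rim's flat face, z towards the narrow end; it starts rim down. 20 g.
- capsule3: green coffee capsule (may be absent): a rim 36 mm across and 3 mm thick, on it a body 29 mm across rising to 28 mm. Origin: centre of the rim's flat face, z towards the narrow end; it starts rim down. 20 g.
- capsule4: brass coffee capsule (may be absent): a rim 36 mm across and 3 mm thick, on it a body 29 mm across rising to 28 mm. Origin: centre of the rim's flat face, z towards the narrow end; it starts rim down. 20 g.
Mind the look-alikes: they are no part of the job. What is shaped like the cork_mat but black, purple or turquoise is not meant.

How it is judged:
By the outcome, as a careful person would: the job done as asked, in the order asked, and still so for the second after the job is handed in, with the robot touching nothing.
Of capsule1, capsule2, capsule3, capsule4 only 2 to 4 are there at a start; the rules pass over those that are not, and their reading is None.
At some moment in a run one of capsule1, capsule2, capsule3, capsule4 may be knocked a few centimetres aside while the robot is not near it.
Once in a run the grip may slacken for a moment while it holds something.
It also fails if it takes over 210 s, if anything falls off the work surface, if the arm or the gripper's body presses on something with over 40 N, if the wrist force passes 120 N, or if a joint passes its speed limit or range.

ROBOT

A 6-joint arm with a two-finger parallel gripper is mounted at the origin on the work surface. World frame = base frame: x ahead of the robot, y to its left, z up, the work surface at z = 0. Lengths are in m, angles in rad, forces in N, time in s.
With the tool pointing down it reaches from about 0.35 to 0.975 m from the base axis. Payload 4.9 kg.
Tool frame: the origin (TCP) lies at the very end of the fingers, on their centre line; the grasp point (between the pads) lies 19 mm behind it; z points along the fingers, y is the line along which they close (so a half turn about z gives the same grasp; the last joint's range is limited). The gripper opens to 85 mm and grips with 20 to 120 N. Pads are 22 mm wide; open, the fingers measure 114 mm over their backs; the gripper's body (76 mm by 85 mm) begins 54 mm behind the grasp point. The pads swing forward as they close: fully open they stand 13 mm farther back than shut.
Start: joints at [-1.398, 0.053, 1.613, -0, 1.476, -0.119], TCP at [0.18, -0.599, 0.21] pointing down, gripper open.
Joint ranges: [-3.01, 3.01], [-1.01, 2.22], [0.06, 2.58], [-1.02, 4.17], [0.09, 2.62], [-3.14, 3.14]. Speed limits (rad/s): [2.57, 2.57, 3.14, 3.14, 3.14, 3.14].

INTERFACE

Orientations are given as a rotation vector (axis times angle).
In Python, from plant import r, eyes gives the robot as it stands.
- The arm moves only by the shell command python3 -m handwheel 'ROWS' [FORCE]. ROWS is JSON, a list of rows, each a list of 7 numbers: the shift along the tool's x, y, z in units of 0.025 m (1.0 is 0.025 m), then the turn, a rotation vector about the tool's x, y, z in units of 0.12 rad (1.0 is 0.12 rad), then the finger opening in mm, from 0 to 85.4. A call has 1 to 5 rows; each row shifts and turns the commanded pose from where the row before left it, along the tool's axes as they then stand; what a row does not reach is not made up. A row lasts 1/10 s, in which the tool goes at most 50 mm and 8.59 degrees, less where a joint would pass 70% of its speed; a pose out of reach is approached as far as the arm can. A call with a number of a shift or a turn outside -1 to 1 is refused whole. A call with a gripper value outside its range is refused whole. The fingers move at their own pace and stop on an object; FORCE is the grip in N (left out, the last holds). Time passes only in rows, so rows that do not move let the fingers close. It gives the time, the measured TCP pose, the force, the opening and the grip force at its end, in the units of the state.
- r.get_state(): the state, without advancing time (a new reading comes with each control period).
- eyes.snapshot(name): name is "scene" or "top" or "wrist"; returns a dict with "img" (420x560x3 uint8, red, green, blue), "depth" (420x560 float32, m along the optical axis (not along the pixel's ray), 0 where there is no reading), "camera_matrix" (3x3 intrinsics, pixels), "extrinsics" (4x4, takes a point from world to camera coordinates). Camera axes: x right, y up, looking along -z (the intrinsics and any distortion apply to the point x, -y, -z); pixel columns grow to the right and rows downward; lengths in m; the calibration is good to about 2 mm. A picture is of the moment at which its call begins.
- r.job_done(): hands the job in; it is judged then, once.
The state is a dict: "t": time; "joint_pos": joint angles; "joint_vel": joint speeds; "effort": joint torques, N m; "position": TCP position; "tcp_rot": TCP orientation; "wrist_force": force on the tool from outside, world axes, zero at the start; "moment": the same for the moment, N m; "finger_gap": finger opening in m; "grip_force": force on a finger pad.
Only numpy, scipy, OpenCV 4.12 (cv2) and the standard library are available. Lean on these libraries where they do the work, as an engineer would, in place of code of your own. Each camera call takes 0.05 s, during which the arm holds its last target. There are 200 camera calls.

## Working session

There is one attempt and no reset: what is moved stays moved. The work goes in short steps, Python scripts to look and compute and a shell command to move; the robot and the scene stay as the last step left them, time stands still between calls to the robot, and variables do not carry over. Pictures are saved under pics/ and viewed, at most 17 in all, crops included, and the job is handed in when it is done.

```bash
ls; mkdir -p pics
cat > h.py <<'E'
import numpy as np, cv2
from plant import r, eyes
def snap(n,f=None):
    s=eyes.snapshot(n)
    if f: cv2.imwrite('pics/'+f,s["img"][:,:,::-1])
    return s
def unproj(s,u,v):
    """camera-ray origin and direction in world"""
    K=np.array(s["camera_matrix"]);E=np.array(s["extrinsics"])
    d=np.array([(u-K[0,2])/K[0,0],-(v-K[1,2])/K[1,1],-1.0])
    R=E[:3,:3];return -R.T@E[:3,3],R.T@d
def onplane(s,u,v,z):
    o,d=unproj(s,u,v);return o+d*(z-o[2])/d[2]
def bydepth(s,u,v):
    o,d=unproj(s,u,v);return o+d*s["depth"][int(v),int(u)]
def cloud(s):
    """HxWx3 world points"""
    h,w=s["depth"].shape;K=s["camera_matrix"];E=np.array(s["extrinsics"])
    u,v=np.meshgrid(np.arange(w),np.arange(h))
    p=np.dstack([(u-K[0][2])/K[0][0],-(v-K[1][2])/K[1][1],-np.ones((h,w))])*s["depth"][...,None]
    return (p-E[:3,3])@E[:3,:3]
E
python3 - <<'E'
from h import *
for n in("scene","top"):
    s=snap(n,n+"0.png");print(n,s["camera_matrix"],s["extrinsics"],[k for k in s])
print(r.get_state())
E
```

```text
pics
scene [[380.82289213   0.         272.78899651]
 [  0.         380.82289213 201.85900869]
 [  0.           0.           1.        ]] [[ 0.36978336  0.92900266 -0.0146398  -0.26241634]
 [-0.76696209  0.31410209  0.55956146  0.32338513]
 [ 0.52443248 -0.19568835  0.82865955 -1.45771535]
 [ 0.          0.          0.          1.        ]] ['img', 'depth', 'camera_matrix', 'extrinsics']
top [[403.07446686   0.         281.99073494]
 [  0.         403.07446686 210.54045793]
 [  0.           0.           1.        ]] [[-0.0080647  -0.99980638  0.0179487   0.07851602]
 [ 0.99003015 -0.00545908  0.1407498  -0.55571302]
 [-0.14062457  0.01890486  0.98988249 -1.20700503]
 [ 0.          0.          0.          1.        ]] ['img', 'depth', 'camera_matrix', 'extrinsics']
{'t': 0.1, 'joint_pos': array([-1.39800604e+00,  5.32927162e-02,  1.61413001e+00, -1.03370867e-05,
        1.47601107e+00, -1.18993041e-01]), 'joint_vel': array([-0.00050347, -0.00080231, -0.00344841,  0.00020107,  0.00053986,
       -0.00088175]), 'effort': array([-3.85997528e-04, -3.94906783e+01, -3.71365178e+01, -1.29909677e-04,
        3.90229456e-03, -2.05850739e-06]), 'position': array([ 0.1796866 , -0.59799283,  0.20900078]), 'tcp_rot': array([-3.10639762e+00, -4.56442048e-01,  9.38850814e-05]), 'wrist_force': array([-0.67825321,  0.14742098,  0.39935992]), 'moment': array([-0.00938467, -0.03159468,  0.05421033]), 'grip_force': 0.0, 'finger_gap': 0.08521921994859392}
```

View pics/top0.png

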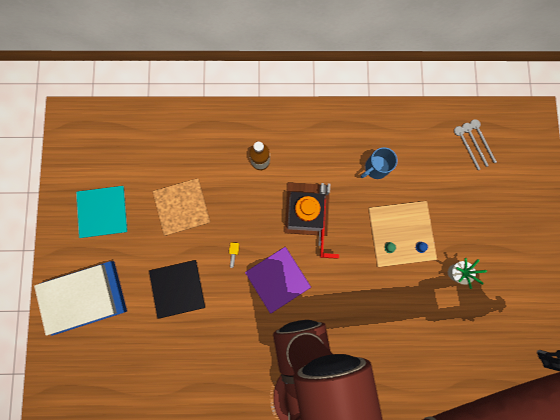

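View pics/scene0.png

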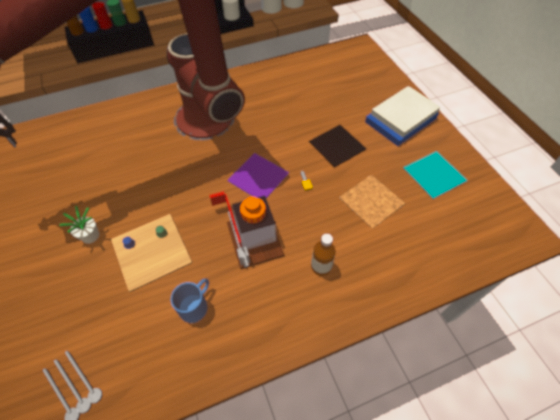

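Top view: cap (308,208), gate tab (330,256), bracket (325,188), pin (234,250) with its shank pointing down the image, cork mat (181,207), green capsule (390,247), blue capsule (422,247). The scene view agrees, showing two capsules.

```bash
cat > meas.py <<'E'
from h import *
def masks(img):
    H=cv2.cvtColor(img,cv2.COLOR_RGB2HSV);h,s,v=cv2.split(H)
    return dict(orange=(h>7)&(h<16)&(s>220)&(v>200),yellow=(h>20)&(h<32)&(s>190)&(v>150),red=((h<5)|(h>175))&(s>200)&(v>130),
      green=(h>60)&(h<90)&(s>120)&(v>40),blue=(h>105)&(h<125)&(s>150)&(v>40),
      cork=(h>10)&(h<20)&(s>90)&(s<165)&(v>160),steel=(s<40)&(v>90)&(v<230))
def blobs(m,mn=15):
    n,l,st,c=cv2.connectedComponentsWithStats(m.astype(np.uint8))
    return [(l==i,c[i],st[i,4]) for i in range(1,n) if st[i,4]>=mn]
E
python3 - <<'E'
from meas import *
for n in("top","scene"):
    s=snap(n);P=cloud(s)
    print(n)
    for k,m in masks(s["img"]).items():
        if k=='steel':continue
        for b,c,a in blobs(m):
            p=P[b];p=p[(s["depth"][b]>0)]
            if len(p)==0: continue
            if abs(p[:,1]).max()>1 or p[:,0].max()>1.1: continue
            print(k,c.round(0),a,"med",np.median(p,0).round(3),"min",p.min(0).round(3),"max",p.max(0).round(3))
    if n=="top":
        for u,v in[(308,208),(325,188),(234,250),(233,263),(330,256)]:print(u,v,bydepth(s,u,v).round(3))
E
```

```text
top
yellow [234. 248.] 105 med [0.443 0.225 0.011] min [ 0.425  0.212 -0.003] max [0.462 0.24  0.018]
red [326. 248.] 137 med [ 0.42  -0.051  0.065] min [ 0.411 -0.09   0.004] max [ 0.526 -0.04   0.082]
green [101. 211.] 2193 med [0.562 0.643 0.006] min [ 0.481  0.563 -0.003] max [0.643 0.724 0.015]
green [390. 247.] 78 med [ 0.442 -0.257  0.034] min [ 0.427 -0.27   0.004] max [ 0.455 -0.246  0.042]
green [469. 272.] 214 med [ 0.364 -0.473  0.091] min [ 0.319 -0.515  0.052] max [ 0.405 -0.425  0.108]
blue [421. 247.] 92 med [ 0.441 -0.355  0.033] min [ 0.427 -0.374  0.007] max [ 0.458 -0.343  0.041]
blue [111. 292.] 574 med [0.316 0.584 0.029] min [ 0.193  0.551 -0.001] max [0.403 0.757 0.038]
cork [181. 206.] 2194 med [0.576 0.394 0.006] min [ 0.488  0.304 -0.006] max [0.665 0.484 0.015]
cork [402. 233.] 3278 med [ 0.49  -0.306  0.008] min [ 0.384 -0.414 -0.007] max [ 0.589 -0.202  0.017]
cork [273. 411.] 18 med [-0.042  0.106  0.   ] min [-0.049  0.1   -0.004] max [-0.03   0.112  0.006]
308 208 [0.544 0.005 0.172]
325 188 [ 0.632 -0.064  0.011]
234 250 [0.437 0.224 0.017]
233 263 [
[... 1625 characters left out ...]
]
cork [372. 201.] 1769 med [0.583 0.392 0.007] min [ 0.492  0.301 -0.001] max [0.668 0.484 0.014]
cork [150. 253.] 3550 med [ 0.502 -0.307  0.009] min [ 0.378 -0.412 -0.003] max [ 0.591 -0.201  0.035]
cork [327. 235.] 32 med [0.636 0.211 0.001] min [ 0.626  0.181 -0.003] max [0.667 0.222 0.005]
cork [174. 290.] 26 med [ 0.632 -0.277  0.001] min [ 0.618 -0.29  -0.003] max [ 0.665 -0.236  0.007]
cork [ 66. 354.] 21 med [ 0.697 -0.568  0.001] min [ 0.689 -0.573 -0.003] max [ 0.714 -0.559  0.01 ]
cork [ 86. 394.] 19 med [ 0.817 -0.53   0.001] min [ 0.805 -0.541 -0.004] max [ 0.821 -0.525  0.005]
cork [ 75. 402.] 21 med [ 0.823 -0.557  0.001] min [ 0.807 -0.567 -0.004] max [ 0.833 -0.552  0.007]
```

```bash
cat > go.py <<'E'
"""python3 go.py x y z yaw_deg : total shift/turn left, in tool units, for a vertical tool (yaw of tool x in world)"""
import sys; from h import *; from scipy.spatial.transform import Rotation as Ro
def target(yaw): return Ro.from_euler('z',yaw,degrees=True)*Ro.from_euler('x',180,degrees=True)
def plan(x,y,z,yaw):
    st=r.get_state();C=Ro.from_rotvec(st["tcp_rot"]);T=target(yaw)
    d=C.inv().apply(np.array([x,y,z])-st["position"])/0.025
    e=T.inv().apply(np.array([x,y,z])-st["position"])/0.025
    w=(C.inv()*T).as_rotvec()/0.12
    yw=np.degrees(np.arctan2(*C.as_matrix()[1::-1,0]))
    print("pos",st["position"].round(4),"yaw",yw.round(2),"j6",st["joint_pos"][5].round(2),"t",st["t"],"gap",st["finger_gap"].round(4),"F",st["wrist_force"].round(1))
    print("shift(cur axes)",d.round(3),"shift(target axes)",e.round(3),"turn",w.round(3))
if __name__=="__main__": plan(*map(float,sys.argv[1:5]))
E
python3 go.py 0.375 -0.066 0.21 0
```

```text
Traceback (most recent call last):
  File "go.py", line 12, in <module>
    if __name__=="__main__": plan(*map(float,sys.argv[1:5]))
                             ~~~~^^^^^^^^^^^^^^^^^^^^^^^^^^^
  File "go.py", line 10, in plan
    print("pos",st["position"].round(4),"yaw",yw.round(2),"j6",st["joint_pos"][5].round(2),"t",st["t"],"gap",st["finger_gap"].round(4),"F",st["wrist_force"].round(1))
                                                                                                             ^^^^^^^^^^^^^^^^^^^^^^
AttributeError: 'float' object has no attribute 'round'
```

```bash
sed -i 's/st\["finger_gap"\].round(4)/round(st["finger_gap"],4)/' go.py
python3 go.py 0.375 -0.066 0.21 0
```

```text
pos [ 0.1797 -0.5982  0.2093] yaw 16.72 j6 -0.12 t 0.2 gap 0.0854 F [ 0.4 -0.2 -0.6]
shift(cur axes) [ 1.3604e+01 -1.8140e+01 -2.0000e-03] shift(target axes) [  7.811 -21.287  -0.027] turn [-0.011  0.     2.432]
```

```bash
python3 -m handwheel '[[0,0,0,0,0,0.81,85],[0,0,0,0,0,0.81,85],[0,0,0,0,0,0.81,85],[0.3,-1,0,0,0,0,85],[0.3,-1,0,0,0,0,85]]' 30
for i in 1 2; do python3 -m handwheel '[[0.3,-1,0,0,0,0,85],[0.3,-1,0,0,0,0,85],[0.3,-1,0,0,0,0,85],[0.3,-1,0,0,0,0,85],[0.3,-1,0,0,0,0,85]]'; done
python3 -m handwheel '[[0.3,-1,0,0,0,0,85],[0.3,-1,0,0,0,0,85],[0.3,-1,0,0,0,0,85],[0,0,0,0,0,0,85],[0,0,0,0,0,0,85]]'
python3 - <<'E'
from h import *
s=snap("wrist","w1.png");print(s["extrinsics"])
E
python3 go.py 0.375 -0.066 0.21 0
```

```text
t: 0.7
position: [0.1947, -0.548, 0.2096]
tcp_rot: [-3.141, 0.001, 0.0]
wrist_force: [-0.1, -0.1, 0.4]
finger_gap: 0.0851
grip_force: 0.0
t: 1.2
position: [0.2324, -0.4224, 0.2098]
tcp_rot: [-3.141, -0.0, 0.0]
wrist_force: [0.1, -0.3, 0.3]
finger_gap: 0.0849
grip_force: 0.0
t: 1.7
position: [0.2698, -0.2974, 0.2099]
tcp_rot: [-3.141, 0.0, -0.0]
wrist_force: [0.3, 0.5, 0.4]
finger_gap: 0.0846
grip_force: 0.0
t: 2.2
position: [0.2923, -0.2235, 0.2101]
tcp_rot: [3.141, 0.002, 0.0]
wrist_force: [0.0, 0.1, 0.8]
finger_gap: 0.0851
grip_force: 0.0
[[ 9.71342918e-04 -9.99999431e-01 -4.41452931e-04 -2.24375862e-01]
 [ 9.52075943e-01  1.05981557e-03 -3.05859895e-01 -2.37676734e-01]
 [ 3.05860188e-01 -1.23201873e-04  9.52076431e-01 -4.68474239e-01]
 [ 0.00000000e+00  0.00000000e+00  0.00000000e+00  1.00000000e+00]]
pos [ 0.2921 -0.2239  0.2101] yaw 0.02 j6 0.71 t 2.25 gap 0.0851 F [ 0.1  0.4 -0.1]
shift(cur axes) [ 3.317e+00 -6.313e+00  1.000e-03] shift(target axes) [ 3.315e+00 -6.314e+00  4.000e-03] turn [0.004 0.001 0.002]
```

View pics/w1.png

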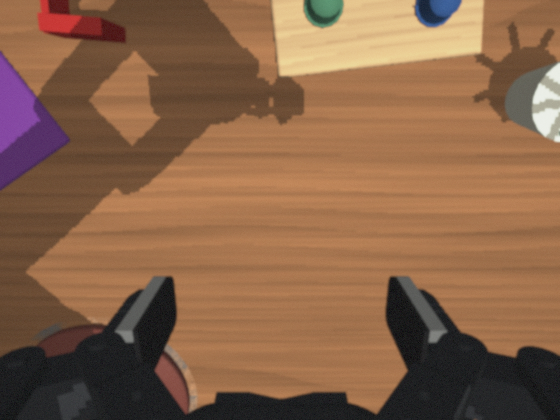

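Wrist view: the red gate tab is at (80,25), green capsule at (325,5), blue at (438,8). The camera looks ahead along tool +x. I'll move nearer to the dispenser.

```bash
python3 -m handwheel '[[0.4,-1,-0.3,0,0,0,0],[0.4,-1,-0.3,0,0,0,0],[0.4,-1,-0.3,0,0,0,0],[0.4,-1,-0.3,0,0,0,0],[0.4,-1,-0.3,0,0,0,0]]' 30
python3 -m handwheel '[[0.3,-1,-0.3,0,0,0,0],[0.3,-0.3,0,0,0,0,0],[0,0,0,0,0,0,0],[0,0,0,0,0,0,0],[0,0,0,0,0,0,0]]'
python3 - <<'E'
from meas import *
s=snap("wrist","w2.png");P=cloud(s);d=s["depth"]
for k in("red","orange"):
    for b,c,a in blobs(masks(s["img"])[k],60):
        p=P[b&(d>0)];print(k,c.round(),a,p.min(0).round(4),p.max(0).round(4),np.median(p,0).round(4))
# canister top rect from depth
E
python3 go.py 0.375 -0.066 0.21 0
```

```text
t: 2.75
position: [0.3425, -0.0986, 0.2479]
tcp_rot: [3.141, -0.003, -0.0]
wrist_force: [-0.3, -0.9, -0.5]
finger_gap: 0.0119
grip_force: 0.0
t: 3.25
position: [0.3568, -0.067, 0.2545]
tcp_rot: [-3.141, 0.003, 0.002]
wrist_force: [0.4, 0.2, -0.0]
finger_gap: -0.0
grip_force: 0.0
pos [ 0.3568 -0.0669  0.2545] yaw -0.1 j6 1.18 t 3.3 gap 0.0005 F [ 0.4 -0.2  0.3]
shift(cur axes) [ 0.729 -0.037  1.78 ] shift(target axes) [ 0.727 -0.036  1.781] turn [-0.001  0.009 -0.014]
```

View pics/w2.png

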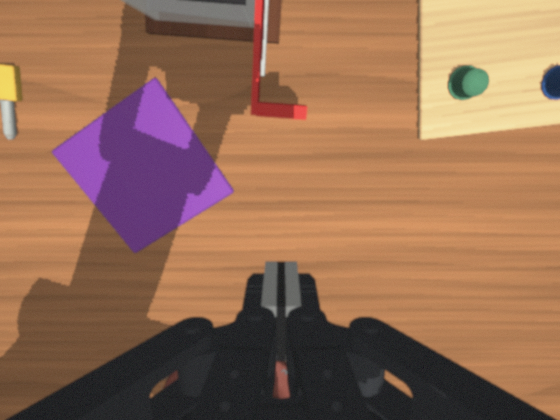

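Wrist view: the tab's top edge runs (252,105)–(306,112), the red strip goes up from it, and the pin's handle is at (8,82) on the left. The red mask is too strict, so I'll loosen it.

```bash
sed -i 's/(s>200)&(v>130)/(s>180)\&(v>90)/; s/(s>220)&(v>200)/(s>200)\&(v>150)/' meas.py
python3 - <<'E'
from meas import *
for n in("wrist","top"):
    s=snap(n);P=cloud(s);d=s["depth"]
    for b,c,a in blobs(masks(s["img"])["red"],60):
        q=b&(d>0);p=P[q];hi=p[(p[:,2]>0.066)]
        print(n,c.round(),a,p.min(0).round(4),p.max(0).round(4),"tabtop",hi.min(0).round(4),hi.max(0).round(4),len(hi))
        for z in(0.04,0.05,0.06):
            st=p[(abs(p[:,2]-z)<0.006)&(p[:,0]>0.435)]
            if len(st)>10: print(z,"strip slope deg",np.degrees(np.arctan(np.polyfit(st[:,0],st[:,1],1)[0])).round(2),st.mean(0).round(4))
s=snap("top");P=cloud(s);d=s["depth"]
# cap disc / knob
H=cv2.cvtColor(s["img"],cv2.COLOR_RGB2HSV)
m=(H[...,0]>4)&(H[...,0]<18)&(H[...,1]>200)&(P[...,2]>0.13)
p=P[m];k=p[p[:,2]>0.163];print("cap",p.min(0).round(4),p.max(0).round(4),"knob",k.mean(0).round(4),k.min(0).round(4),k.max(0).round(4))
m=(P[...,2]>0.10)&(P[...,2]<0.12)&(abs(P[...,0]-.545)<.1)&(abs(P[...,1])<.1)
u=P[m][:,:2];rc=cv2.minAreaRect(u.astype(np.float32)*1000);print("canister top",rc,m.sum())
E
```

```text
top [326. 240.] 172 [ 0.399  -0.0899 -0.0029] [ 0.5972 -0.0148  0.5608] tabtop [ 0.399  -0.0899  0.0664] [ 0.5471 -0.0148  0.5608] 68
0.06 strip slope deg -4.85 [ 0.4953 -0.0471  0.0604]
cap [ 0.3811 -0.0283  0.1301] [0.7185 0.1568 1.2716] knob [0.5437 0.0116 0.2216] [ 0.3811 -0.0143  0.1637] [0.5669 0.0983 1.2716]
canister top ((548.5819702148438, 6.038173675537109), (99.89627838134766, 100.55951690673828), 85.94213104248047) 692
```

```bash
python3 - <<'E'
from meas import *
s=snap("wrist");P=cloud(s);H=cv2.cvtColor(s["img"],cv2.COLOR_RGB2HSV)
for u,v in[(280,112),(290,108),(258,60),(8,82),(10,120),(470,82)]:print(u,v,H[v,u],s["depth"][v,u],bydepth(s,u,v).round(4),onplane(s,u,v,0.075).round(4))
for u,v in [(253,112),(305,112),(305,118),(254,115)]:print(onplane(s,u,v,.075).round(4))
E
python3 go.py 0.372 -0.064 0.055 -4.1
```

```text
280 112 [  1 173 156] 0.331368 [ 0.4169 -0.0666  0.0756] [ 0.4168 -0.0666  0.075 ]
290 108 [  1 178 152] 0.3315566 [ 0.4203 -0.0756  0.0743] [ 0.4203 -0.0756  0.075 ]
258 60 [  1 178 150] 0.3343352 [ 0.462  -0.0465  0.058 ] [ 0.4607 -0.0475  0.075 ]
8 82 [ 25 152 242] 0.38448596 [0.4445 0.2195 0.0114] [0.443  0.1746 0.075 ]
10 120 [ 47   9 192] 0.39604223 [0.4056 0.2261 0.0117] [0.4101 0.1803 0.075 ]
470 82 [ 71  93 159] 0.36163968 [ 0.4432 -0.2544  0.035 ] [ 0.4423 -0.2349  0.075 ]
[ 0.4169 -0.0421  0.075 ]
[ 0.4168 -0.0892  0.075 ]
[ 0.4115 -0.0893  0.075 ]
[ 0.4142 -0.0429  0.075 ]
pos [ 0.357  -0.0665  0.255 ] yaw -0.05 j6 1.18 t 3.5 gap 0.0002 F [-0.8  0.4  1.1]
shift(cur axes) [ 0.6   -0.099  7.999] shift(target axes) [ 0.591 -0.141  7.999] turn [0.    0.001 0.589]
```

```bash
python3 -m handwheel '[[0.2,-0.03,0.6,0,0,0.59,0],[0.1,-0.03,1,0,0,0,0],[0,-0.03,1,0,0,0,0],[0,-0.03,1,0,0,0,0],[0,-0.03,1,0,0,0,0]]' 30
python3 -m handwheel '[[0,0,1,0,0,0,0],[0,0,1,0,0,0,0],[0,0,1,0,0,0,0],[0,0,0.6,0,0,0,0],[0,0,0,0,0,0,0]]'
python3 -m handwheel '[[0.4,0,0,0,0,0,0],[0.4,0,0,0,0,0,0],[0.3,0,0,0,0,0,0],[0.3,0,0,0,0,0,0],[0,0,0,0,0,0,0]]'
python3 go.py 0.45 -0.069 0.05 -4.1
```

```text
t: 4.0
position: [0.3648, -0.0626, 0.1392]
tcp_rot: [3.139, -0.111, 0.001]
wrist_force: [-0.4, 0.0, -0.0]
finger_gap: 0.0001
grip_force: 0.0
t: 4.5
position: [0.3628, -0.0618, 0.0476]
tcp_rot: [-3.138, 0.111, 0.008]
wrist_force: [-0.8, 0.3, -0.5]
finger_gap: -0.0001
grip_force: 0.0
t: 5.0
position: [0.4008, -0.0652, 0.0509]
tcp_rot: [3.139, -0.111, 0.001]
wrist_force: [-0.3, 0.5, -0.5]
finger_gap: -0.0002
grip_force: 0.0
pos [ 0.4008 -0.0652  0.0509] yaw -4.04 j6 1.3 t 5.0 gap -0.0002 F [-0.3  0.5 -0.5]
shift(cur axes) [1.973 0.013 0.036] shift(target axes) [1.973 0.011 0.034] turn [ 0.002 -0.008  0.009]
```

```bash
for i in 1 2; do python3 -m handwheel '[[0.2,0,0,0,0,0,0],[0.2,0,0,0,0,0,0],[0.2,0,0,0,0,0,0],[0.2,0,0,0,0,0,0],[0.1,0,0,0,0,0,0]]';done
python3 -m handwheel '[[0.1,0,0,0,0,0,0],[0.1,0,0,0,0,0,0],[0.1,0,0,0,0,0,0],[0,0,0,0,0,0,0],[0,0,0,0,0,0,0]]'
python3 go.py 0.45 -0.069 0.05 -4.1
```

```text
t: 5.5
position: [0.4226, -0.0665, 0.0501]
tcp_rot: [-3.14, 0.111, 0.0]
wrist_force: [-1.7, 0.4, 0.3]
finger_gap: -0.0
grip_force: 0.8
t: 6.0
position: [0.445, -0.0681, 0.0499]
tcp_rot: [-3.139, 0.111, 0.001]
wrist_force: [-1.1, 0.0, 1.3]
finger_gap: 0.0004
grip_force: 0.8
t: 6.5
position: [0.449, -0.0684, 0.0496]
tcp_rot: [-3.139, 0.11, 0.014]
wrist_force: [-13.8, 0.4, 9.2]
finger_gap: 0.0004
grip_force: 6.6
pos [ 0.449  -0.0684  0.0496] yaw -4.01 j6 1.33 t 6.5 gap 0.0004 F [-13.8   0.4   9.2]
shift(cur axes) [ 0.04   0.022 -0.014] shift(target axes) [ 0.041  0.022 -0.014] turn [-0.     0.075  0.012]
```

```bash
python3 -m handwheel '[[-0.3,0,0,0,0,0,0],[-0.3,0,0,0,0,0,0],[0,0,-1,0,0,0,0],[0,0,-1,0,0,0,0],[0,0,-1,0,0,0,0]]'
python3 -m handwheel '[[0,0,-1,0,0,0,0],[0,0,-1,0,0,0,0],[0.4,0.3,-1,0,0,0,0],[0.4,0.3,-1,0,0,0,0],[0.4,0.3,-1,0,0,0,0]]'
python3 -m handwheel '[[0.4,0.2,-1,0,0,0,0],[0,0,0,0,0,0,0],[0,0,0,0,0,0,0]]'
python3 - <<'E'
from h import *
s=snap("wrist","w3.png")
np.savez("w3.npz",**s)
E
python3 go.py 0.45 -0.069 0.05 -4.1
```

```text
t: 7.0
position: [0.4371, -0.0675, 0.126]
tcp_rot: [3.14, -0.111, 0.002]
wrist_force: [0.5, -0.4, -0.4]
finger_gap: -0.0002
grip_force: 0.0
t: 7.5
position: [0.4659, -0.0924, 0.2514]
tcp_rot: [3.139, -0.111, 0.003]
wrist_force: [0.3, -1.0, 0.2]
finger_gap: 0.0001
grip_force: 0.0
t: 7.8
position: [0.4753, -0.0979, 0.2753]
tcp_rot: [3.139, -0.111, 0.002]
wrist_force: [-0.3, 0.2, -0.3]
finger_gap: 0.0
grip_force: 0.0
pos [ 0.4746 -0.0976  0.2741] yaw -4.05 j6 1.28 t 7.85 gap -0.0001 F [-0.6 -0.7  0.5]
shift(cur axes) [-1.057 -1.066  8.966] shift(target axes) [-1.064 -1.069  8.964] turn [-0.004  0.006  0.008]
```

View pics/w3.png

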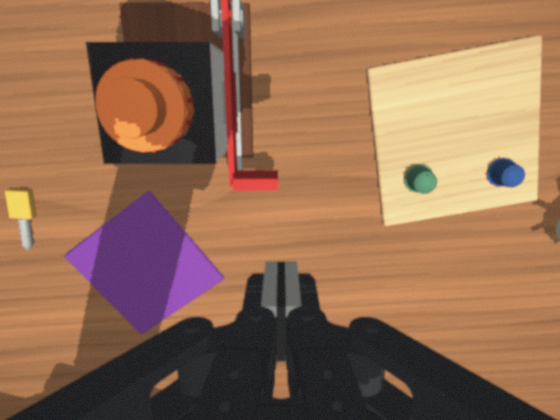

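Wrist view: the gate is shut. The steel bracket is at the top (228,10), partly out of frame; the cap is at (145,105), the pin at (20,215).

Run:
```python
from meas import *
for n in("w","top","scene"):
    s=dict(np.load("w3.npz")) if n=="w" else snap(n)
    P=cloud(s);c,sn=np.cos(np.radians(-4.1)),np.sin(np.radians(-4.1))
    q=P-[.5486,.006,0];X=q[...,0]*c+q[...,1]*sn;Y=-q[...,0]*sn+q[...,1]*c
    H=cv2.cvtColor(s["img"],cv2.COLOR_RGB2HSV)
    m=(X>0.04)&(X<.12)&(Y<-.045)&(Y>-.12)&(P[...,2]>.03)&(s["depth"]>0)&(P[...,2]<.15)
    print(n,m.sum(),"zmax",np.percentile(P[m][:,2],[50,90,98]).round(4))
    for ti,st in(("steel",m&(H[...,1]<70)),("red",m&(H[...,1]>150))):
        if st.sum()<3: continue
        z=P[st][:,2]; hi=z>np.percentile(z,90)-.008
        x,y=X[st][hi],Y[st][hi]
        print(ti,st.sum(),"X",x.min().round(4),x.max().round(4),"Y",y.min().round(4),y.max().round(4),"z",z[hi].mean().round(4))
        print(" Yhist",np.histogram(y,bins=np.arange(-.09,-.04,.004)))
```

```text
w 1559 zmax [0.0598 0.0948 0.1156]
steel 934 X 0.0402 0.0504 Y -0.0511 -0.0452 z 0.1144
 Yhist (array([ 0,  0,  0,  0,  0,  0,  0,  0,  0, 40, 66, 15]), array([-0.09 , -0.086, -0.082, -0.078, -0.074, -0.07 , -0.066, -0.062,
       -0.058, -0.054, -0.05 , -0.046, -0.042]))
red 492 X 0.0401 0.0926 Y -0.06 -0.0541 z 0.059
 Yhist (array([  0,   0,   0,   0,   0,   0,   0, 174, 227,   0,   0,   0]), array([-0.09 , -0.086, -0.082, -0.078, -0.074, -0.07 , -0.066, -0.062,
       -0.058, -0.054, -0.05 , -0.046, -0.042]))
top 99 zmax [0.0596 0.0656 0.1157]
steel 54 X 0.0426 0.0917 Y -0.0698 -0.0451 z 0.0665
 Yhist (array([ 0,  0,  0,  0,  0, 12,  6,  0,  0,  0, 12,  6]), array([-0.09 , -0.086, -0.082, -0.078, -0.074, -0.07 , -0.066, -0.062,
       -0.058, -0.054, -0.05 , -0.046, -0.042]))
red 30 X 0.0407 0.0945 Y -0.0592 -0.0498 z 0.0619
 Yhist (array([ 0,  0,  0,  0,  0,  0,  0,  6, 19,  1,  1,  0]), array([-0.09 , -0.086, -0.082, -0.078, -0.074, -0.07 , -0.066, -0.062,
       -0.058, -0.054, -0.05 , -0.046, -0.042]))
scene 172 zmax [0.0613 0.096  0.1171]
steel 95 X 0.0433 0.0535 Y -0.0516 -0.046 z 0.1103
 Yhist (array([0, 0, 0, 0, 0, 0, 0, 0, 0, 3, 9, 1]), array([-0.09 , -0.086, -0.082, -0.078, -0.074, -0.07 , -0.066, -0.062,
       -0.058, -0.054, -0.05 , -0.046, -0.042]))
red 33 X 0.0412 0.0959 Y -0.0603 -0.0545 z 0.0609
 Yhist (array([ 0,  0,  0,  0,  0,  0,  0, 13, 20,  0,  0,  0]), array([-0.09 , -0.086, -0.082, -0.078, -0.074, -0.07 , -0.066, -0.062,
       -0.058, -0.054, -0.05 , -0.046, -0.042]))
```

```bash
for i in 1 2; do python3 -m handwheel '[[0.25,-1,0,0,0,0,50],[0.25,-1,0,0,0,0,50],[0.25,-1,0,0,0,0,50],[0.25,-1,0,0,0,0,50],[0.25,-1,0,0,0,0,50]]' 40; done
python3 -m handwheel '[[0.25,-1,0.3,0,0,0,50],[0.25,-1,0.3,0,0,0,50],[0.25,-1,0.3,0,0,0,50],[0,0,0.3,0,0,-1,50],[0,0,0.3,0,0,-1,50]]' | grep pos
for i in 1 2 3 4; do python3 -m handwheel '[[0,0,0,0,0,-1,50],[0,0,0,0,0,-1,50],[0,0,0,0,0,-1,50],[0,0,0,0,0,-1,50],[0,0,0,0,0,-1,50]]' | grep pos; done
python3 -m handwheel '[[0,0,0,0,0,-1,50],[0,0,0,0,0,-1,50],[0,0,0,0,0,-1,50],[0,0,0,0,0,-1,50],[0,0,0,0,0,-0.5,50]]'
python3 -m handwheel '[[0,0,0,0,0,0,50],[0,0,0,0,0,0,50]]'|grep pos
python3 - <<'E'
from h import *
s=snap("wrist","w4.png");np.savez("w4.npz",**s)
E
python3 go.py 0.443 0.225 0.05 178
```

```text
t: 8.45
position: [0.5145, 0.0259, 0.2736]
tcp_rot: [-3.139, 0.111, 0.003]
wrist_force: [-0.5, 0.4, 0.5]
finger_gap: 0.0499
grip_force: 0.0
t: 8.95
position: [0.5544, 0.1483, 0.2735]
tcp_rot: [3.139, -0.11, -0.003]
wrist_force: [-0.1, -0.8, 0.3]
finger_gap: 0.0498
grip_force: 0.0
position: [0.5781, 0.2214, 0.2354]
position: [0.578, 0.2206, 0.2359]
position: [0.5781, 0.2206, 0.2359]
position: [0.5781, 0.2206, 0.2359]
position: [0.5781, 0.2206, 0.2359]
t: 11.95
position: [0.5781, 0.2206, 0.236]
tcp_rot: [-0.045, -3.139, 0.001]
wrist_force: [-0.8, -0.2, -0.4]
finger_gap: 0.0497
grip_force: 0.0
position: [0.5785, 0.2206, 0.2366]
pos [0.5786 0.2206 0.2368] yaw 178.1 j6 -1.29 t 12.2 gap 0.05 F [0.2 1.4 0.3]
shift(cur axes) [ 5.419e+00 -2.000e-03  7.478e+00] shift(target axes) [ 5.428 -0.013  7.472] turn [-0.002 -0.01   0.014]
```

View pics/w4.png

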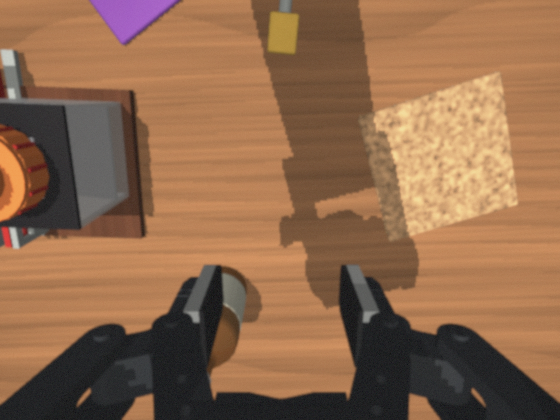

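Wrist view: the pin's yellow handle is at (284,32) with the shank above it. The cork mat is at (450,160), the bottle cap near the left finger at (230,290).

Run:
```python
from meas import *
for n in("w3","w4"):
    s=dict(np.load(n+".npz"));P=cloud(s);H=cv2.cvtColor(s["img"],cv2.COLOR_RGB2HSV)
    m=(H[...,0]>20)&(H[...,0]<32)&(H[...,1]>120)&(H[...,2]>150)&(s["depth"]>0)
    b=max(blobs(m),key=lambda t:t[2]);p=P[b[0]]
    top=p[p[:,2]>np.median(p[:,2])-.004]
    print(n,b[1],b[2],"z",np.percentile(top[:,2],[10,50,90]).round(4),cv2.minAreaRect((top[:,:2]*1000).astype(np.float32)),"planeXY",onplane(s,*b[1],.012).round(4))
    m=(H[...,1]<60)&(H[...,2]>110)&(abs(P[...,1]-.227)<.03)&(P[...,0]<.428)&(P[...,0]>.37)&(P[...,2]>.005)
    if m.sum()>10:
        p=P[m];print("shank",len(p),p.mean(0).round(4),p.min(0).round(4),p.max(0).round(4),np.degrees(np.arctan(np.polyfit(p[:,0],p[:,1],1)[0])))
s=dict(np.load("w4.npz"));P=cloud(s);H=cv2.cvtColor(s["img"],cv2.COLOR_RGB2HSV)
m=cv2.morphologyEx(((abs(P[...,0]-.58)<.12)&(abs(P[...,1]-.394)<.12)&(P[...,2]>.003)&(P[...,2]<.03)&(s["depth"]>0)).astype(np.uint8),cv2.MORPH_OPEN,np.ones((5,5)))>0
print("mat",m.sum(),cv2.minAreaRect((P[m][:,:2]*1000).astype(np.float32)),np.median(P[m][:,2]))
```

```text
w3 [ 17.96774194 204.12733447] 589 z [0.0106 0.0118 0.0129] ((445.0151062011719, 225.66563415527344), (28.067697525024414, 34.501834869384766), 81.52033233642578) planeXY [0.4454 0.2251 0.012 ]
shank 293 [0.4068 0.2289 0.0101] [0.3858 0.2229 0.0051] [0.4265 0.2363 0.0142] -6.903529257001898
w4 [281.97125257  32.48049281] 487 z [0.0103 0.0114 0.0124] ((444.56573486328125, 226.20030212402344), (25.253774642944336, 34.296695709228516), 82.74677276611328) planeXY [0.4445 0.2257 0.012 ]
shank 114 [0.4211 0.2287 0.0106] [0.4159 0.2235 0.0075] [0.4263 0.2332 0.0134] -4.606819050293666
mat 18455 ((578.3228149414062, 394.3472595214844), (149.86956787109375, 149.65365600585938), 15.935423851013184) 0.005558549585516435
```

```bash
python3 -m handwheel '[[1,0,0.3,0,0,0.83,50],[1,0,0.6,0,0,0,50],[1,0.1,1,0,0,0,50],[1,0.1,1,0,0,0,50],[1,0.1,1,0,0,0,50]]' 40|grep pos
python3 -m handwheel '[[0.2,0.1,1,0,0,0,50],[0,0.1,1,0,0,0,50],[0,0,1,0,0,0,50],[0,0,0,0,0,0,50],[0,0,0,0,0,0,50]]'|grep pos
python3 go.py 0.4448 0.2257 0.003 172.5
```

```text
position: [0.4549, 0.2421, 0.1392]
position: [0.4515, 0.2476, 0.0651]
pos [0.4515 0.2476 0.0651] yaw 172.43 j6 -1.08 t 13.2 gap 0.0497 F [0.5 0.3 0.6]
shift(cur axes) [ 0.148 -0.901  2.485] shift(target axes) [ 0.151 -0.902  2.485] turn [-0.003 -0.006 -0.011]
```

```bash
python3 -m handwheel '[[0.15,-0.9,0.3,0,0,0,50],[0,0,0.8,0,0,0,50],[0,0,0.8,0,0,0,50],[0,0,0.35,0,0,0,50],[0,0,0.2,0,0,0,50]]' 40
python3 -m handwheel '[[0,0,0,0,0,0,20],[0,0,0,0,0,0,20],[0,0,0,0,0,0,20],[0,0,0,0,0,0,20],[0,0,0,0,0,0,20]]' 60
python3 -m handwheel '[[0,0,0,0,0,0,20],[0,0,-0.5,0,0,0,20],[0,0,-0.5,0,0,0,20],[0,0,-1,0,0,0,20],[0,0,-1,0,0,0,20]]' 60
python3 go.py 0.4448 0.2257 0.003 172.5
```

```text
t: 13.7
position: [0.4458, 0.226, 0.0045]
tcp_rot: [0.207, 3.134, 0.001]
wrist_force: [-0.4, 1.1, -0.2]
finger_gap: 0.0499
grip_force: 0.0
t: 14.2
position: [0.4453, 0.226, 0.0043]
tcp_rot: [0.207, 3.134, 0.0]
wrist_force: [-0.6, -1.2, 0.2]
finger_gap: 0.0202
grip_force: 0.0
t: 14.7
position: [0.4451, 0.2259, 0.0807]
tcp_rot: [0.207, 3.134, 0.0]
wrist_force: [0.4, 0.1, 0.6]
finger_gap: 0.0201
grip_force: 0.0
pos [0.4451 0.2259 0.0807] yaw 172.45 j6 -1.12 t 14.7 gap 0.0201 F [0.4 0.1 0.6]
shift(cur axes) [ 0.012 -0.009  3.107] shift(target axes) [ 0.011 -0.008  3.107] turn [ 0.002  0.004 -0.008]
```

Run:
```python
from h import *
s=snap("wrist");a=s["img"];cv2.imwrite("pics/w5.png",a[150:420,80:480,::-1])
np.savez("w5.npz",**s)
```

```text
(no output)
```

View pics/w5.png

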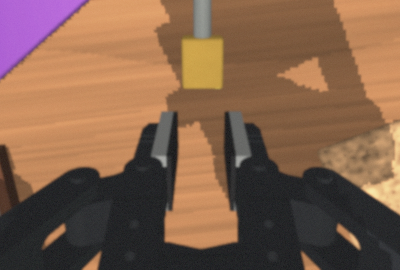

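The view shows the pin unmoved and ahead of the fingers, handle at full-frame (282,213); I'll measure it.

Run:
```python
from meas import *
s=dict(np.load("w5.npz"));P=cloud(s);H=cv2.cvtColor(s["img"],cv2.COLOR_RGB2HSV)
m=(H[...,0]>20)&(H[...,0]<32)&(H[...,1]>120)&(H[...,2]>110)&(s["depth"]>0)
b=max(blobs(m),key=lambda t:t[2]);p=P[b[0]];print(b[1:],np.median(p,0),cv2.minAreaRect((p[:,:2]*1000).astype(np.float32)),onplane(s,*b[1],.012))
st=r.get_state();E=s["extrinsics"];K=s["camera_matrix"]
for dz in(0,0.019):
    c=E[:3,:3]@(st["position"]+[0,0,dz])+E[:3,3];print("TCP pix",K[0,2]+K[0,0]*c[0]/-c[2],K[1,2]-K[1,1]*c[1]/-c[2])
t=snap("top");b=max(blobs(masks(t["img"])["yellow"]),key=lambda t:t[2]);print(b[1:],onplane(t,*b[1],.012))
```

```text
(array([288.23076923, 193.36363636]), np.int32(143)) [0.43050685 0.23295889 0.01114012] ((431.8324890136719, 230.0906524658203), (20.425487518310547, 10.029923439025879), 84.08138275146484) [0.43030639 0.23197421 0.012     ]
TCP pix 285.94488735522646 271.58526827970826
TCP pix 286.60584835096785 292.24925253543506Traceback (most recent call last):
  File "<stdin>", line 8, in <module>
ValueError: max() iterable argument is empty
```

Run:
```python
from meas import *
s=dict(np.load("w5.npz"))
for uv in[(282.5,189),(282.5,213),(282.5,238),(263,213),(303,213)]:print(uv,onplane(s,*uv,.012).round(4),bydepth(s,*uv).round(4))
```

```text
(282.5, 189) [0.4269 0.2286 0.012 ] [0.4272 0.2286 0.0108]
(282.5, 213) [0.4433 0.2265 0.012 ] [0.4435 0.2265 0.0114]
(282.5, 238) [0.4611 0.2241 0.012 ] [0.4617 0.2241 0.0105]
(263, 213) [0.4415 0.2136 0.012 ] [0.4417 0.2135 0.0114]
(303, 213) [0.4451 0.24   0.012 ] [ 0.4494  0.2403 -0.0008]
```

```bash
python3 -m handwheel '[[0,-0.02,0.6,0,0,0,38],[0,0,0.8,0,0,0,38],[0,0,0.8,0,0,0,38],[0,0,0.7,0,0,0,38],[0,0,0.2,0,0,0,38]]' 40
python3 -m handwheel '[[0,0,0.1,0,0,0,38],[0,0,0,0,0,0,38]]' 40
python3 -m handwheel '[[0,0,0.1,0,0,0,38],[0,0,0,0,0,0,38]]' 40
```

```text
t: 15.3
position: [0.4413, 0.224, -0.0033]
tcp_rot: [-0.206, -3.127, 0.005]
wrist_force: [-0.1, -0.7, -0.6]
finger_gap: 0.0378
grip_force: 0.0
t: 15.5
position: [0.4446, 0.2252, -0.0017]
tcp_rot: [-0.207, -3.134, 0.001]
wrist_force: [-0.5, -0.5, 0.0]
finger_gap: 0.0379
grip_force: 0.0
t: 15.7
position: [0.4454, 0.2255, -0.0032]
tcp_rot: [0.207, 3.134, 0.001]
wrist_force: [-0.1, 0.1, -0.7]
finger_gap: 0.0378
grip_force: 0.0
```

```bash
python3 -m handwheel '[[0,0,0,0,0,0,24],[0,0,0,0,0,0,24],[0,0,0,0,0,0,24],[0,0,0,0,0,0,24]]' 60
python3 -m handwheel '[[0,0,0.1,0,0,0,38],[0,0,0,0,0,0,38],[0,0,0,0,0,0,38]]' 40
```

```text
t: 16.1
position: [0.4451, 0.2254, -0.0035]
tcp_rot: [0.207, 3.134, 0.0]
wrist_force: [-0.4, -0.1, 0.3]
finger_gap: 0.0243
grip_force: 0.0
t: 16.4
position: [0.4448, 0.2253, -0.0064]
tcp_rot: [-0.207, -3.134, 0.0]
wrist_force: [0.2, -0.4, -0.1]
finger_gap: 0.038
grip_force: 0.0
```

Run:
```python
from h import *
s=snap("wrist");a=s["img"];cv2.imwrite("pics/w6.png",a[150:420,80:480,::-1])
s=snap("scene");a=s["img"];cv2.imwrite("pics/s6.png",cv2.resize(a[80:230,230:390,::-1],None,fx=3,fy=3))
```

```text
(no output)
```

View pics/w6.png

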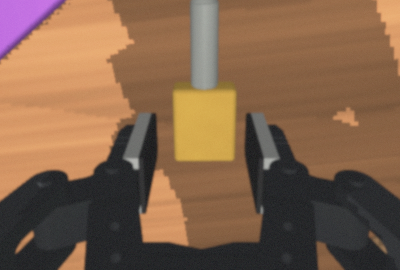

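The pads straddle the handle in the image (handle at crop (205,122), tips at (150,115) and (255,115)). I'll check the fingertip height by depth.

Run:
```python
from h import *
from scipy.spatial.transform import Rotation as Ro
s=snap("wrist");st=r.get_state();C=Ro.from_rotvec(st["tcp_rot"])
P=(cloud(s)-st["position"])@C.as_matrix()*1000   # tool frame mm
for (u,v) in [(80+x,150+y) for x,y in[(150,116),(155,118),(148,130),(140,155),(250,116),(256,120),(262,140),(268,155),(205,122),(205,155),(205,90),(260,200)]]:print(u,v,P[v,u].round(1))
```

```text
230 266 [ 11.8 -21.5 -29.1]
235 268 [  8.9 -20.  -25.1]
228 280 [ 11.9 -20.7 -40.8]
220 305 [ 11.6 -21.1 -57.2]
330 266 [ 11.8  19.  -29.1]
336 270 [ 11.8  20.9 -32.7]
342 290 [ 11.   21.1 -46.7]
348 305 [ 11.6  21.3 -57.3]
285 272 [  3.1   1.  -17.7]
285 305 [-13.6   1.  -17.6]
285 240 [ 18.    0.9 -16.6]
340 350 [ -3.9  19.  -60.2]
```

Run:
```python
from h import *
from go import target
for f,p,yaw,pts in(("w3.npz",[.4746,-.0976,.2741],-4.05,[(274,263),(290,263),(282,268),(272,280)]),("w4.npz",[.5786,.2206,.2368],178.1,[(216,266),(345,266),(218,268)]),("w5.npz",[.4451,.2259,.0807],172.45,[(254,263),(308,263),(250,266)])):
    s=dict(np.load(f));T=target(yaw).as_matrix()
    P=(cloud(s)-p)@T*1000
    for u,v in pts:print(f,u,v,P[v,u].round(1))
```

```text
w3.npz 274 263 [ 10.9  -1.7 -27.5]
w3.npz 290 263 [ 11.1   4.9 -27.9]
w3.npz 282 268 [ 10.6   1.6 -31.4]
w3.npz 272 280 [ 10.7  -2.2 -41.4]
w4.npz 216 266 [ 12. -27. -29.]
w4.npz 345 266 [ 11.8  25.2 -28.7]
w4.npz 218 268 [ 11.6 -26.1 -30.1]
w5.npz 254 263 [ 11.4 -12.  -25.6]
w5.npz 308 263 [ 12.2  10.2 -27.2]
w5.npz 250 266 [ 11.  -13.6 -27.6]
```

Measured, the fingertips sit about 25 mm behind the reported TCP at every opening. The handle top reads correctly in the same image, so I trust the vision and will lower in small steps while watching the force.

```bash
for i in 1 2 3; do python3 -m handwheel '[[0,0,0.1,0,0,0,38],[0,0,0.1,0,0,0,38],[0,0,0,0,0,0,38]]' 40 | egrep 'posi|wrist'; done
python3 - <<'E'
from h import *
from scipy.spatial.transform import Rotation as Ro
s=snap("wrist");st=r.get_state();C=Ro.from_rotvec(st["tcp_rot"])
P=cloud(s)
for (u,v) in [(230,266),(235,268),(330,266),(285,272)]:print(u,v,P[v,u].round(4))
E
```

```text
position: [0.4445, 0.2252, -0.0117]
wrist_force: [-0.3, -0.4, 0.1]
position: [0.4446, 0.2252, -0.0166]
wrist_force: [1.0, 0.3, 0.0]
position: [0.4446, 0.2252, -0.0216]
wrist_force: [-0.6, -0.4, 0.7]
230 266 [0.4303 0.2054 0.0071]
235 268 [0.4331 0.2066 0.0039]
330 266 [0.4356 0.2456 0.0074]
285 272 [0.4343 0.2274 0.0104]
```

```bash
python3 -m handwheel '[[0,0,0,0,0,0,22],[0,0,0,0,0,0,22],[0,0,0,0,0,0,22],[0,0,0,0,0,0,22],[0,0,0,0,0,0,22]]' 60
python3 -m handwheel '[[0,0,-0.5,0,0,0,22],[0,0,-0.5,0,0,0,22],[0,0,-1,0,0,0,22],[0,0,-1,0,0,0,22],[0,0,-1,0,0,0,22]]' 60
python3 go.py 0.60 -0.15 0.1 85.9
```

```text
t: 18.0
position: [0.4453, 0.2255, -0.0208]
tcp_rot: [0.207, 3.134, 0.001]
wrist_force: [0.7, 0.7, 1.7]
finger_gap: 0.0262
grip_force: 60.0
t: 18.5
position: [0.4449, 0.2253, 0.0808]
tcp_rot: [0.207, 3.134, 0.0]
wrist_force: [0.1, 0.3, -0.7]
finger_gap: 0.0264
grip_force: 59.7
pos [0.4449 0.2253 0.0808] yaw 172.45 j6 -1.12 t 18.5 gap 0.0264 F [ 0.1  0.3 -0.7]
shift(cur axes) [ -8.122 -14.068  -0.768] shift(target axes) [-14.531   7.261  -0.768] turn [6.0000e-03 2.0000e-03 1.2588e+01]
```

```bash
python3 -m handwheel '[[0,0,-1,0,0,0,22],[0,0,-1,0,0,0,22],[0,0,-1,0,0,0,22],[0,0,-1,0,0,0,22],[0,0,-1,0,0,0,22]]' 60 | egrep 'pos|gap'
python3 -m handwheel '[[0,0,-0.5,0,0,1,22],[0,0,0,0,0,1,22],[0,0,0,0,0,1,22],[0,0,0,0,0,1,22],[0,0,0,0,0,1,22]]' | egrep 'pos|gap'
python3 -m handwheel '[[0,0,0,0,0,1,22],[0,0,0,0,0,1,22],[0,0,0,0,0,1,22],[0,0,0,0,0,1,22],[0,0,0,0,0,1,22]]' | egrep 'pos|gap'
python3 -m handwheel '[[0,0,0,0,0,1,22],[0,0,0,0,0,1,22],[-1,0,0,0,0,0.59,22],[-1,0,0,0,0,0,22],[-1,0,0,0,0,0,22]]' | egrep 'pos|gap'
for i in 1 2 3; do python3 -m handwheel '[[-1,0.4,0,0,0,0,22],[-1,0.4,0,0,0,0,22],[-1,0.4,0,0,0,0,22],[-1,0.4,0,0,0,0,22],[-1,0.4,0,0,0,0,22]]' | egrep 'pos|gap|grip'; done
python3 go.py 0.62 -0.24 0.17 85.9
```

```text
position: [0.4447, 0.2253, 0.206]
finger_gap: 0.0263
position: [0.4448, 0.2253, 0.2175]
finger_gap: 0.0265
position: [0.4447, 0.2252, 0.2174]
finger_gap: 0.0261
position: [0.441, 0.1497, 0.2173]
finger_gap: 0.0262
position: [0.4823, 0.0211, 0.2175]
finger_gap: 0.0261
grip_force: 59.7
position: [0.5232, -0.1071, 0.2175]
finger_gap: 0.0264
grip_force: 59.7
position: [0.5641, -0.2353, 0.2175]
finger_gap: 0.0262
grip_force: 59.7
pos [ 0.5641 -0.2353  0.2175] yaw 85.88 j6 -0.45 t 22.0 gap 0.0262 F [-0.2  0.6 -0.2]
shift(cur axes) [-0.025  2.242  1.9  ] shift(target axes) [-0.026  2.243  1.899] turn [ 0.005  0.002 -0.003]
```

```bash
python3 -m handwheel '[[0,0.8,0.6,0,0,0,22],[0,0.8,0.6,0,0,0,22],[0,0.65,0.7,0,0,0,22],[0,0,0,0,0,0,22],[0,0,0,0,0,0,22]]' | egrep 'pos|gap'
python3 - <<'E'
from h import *
s=snap("wrist","w7.png");np.savez("w7.npz",**s,st=r.get_state()["position"])
E
python3 go.py 0.62 -0.24 0.17 85.9
```

```text
position: [0.6197, -0.2381, 0.1692]
finger_gap: 0.026
pos [ 0.62   -0.2384  0.1701] yaw 85.9 j6 -0.41 t 22.55 gap 0.0261 F [ 0.2 -0.1 -0.7]
shift(cur axes) [-0.065  0.005  0.006] shift(target axes) [-0.065  0.005  0.006] turn [ 0.005  0.004 -0.001]
```

View pics/w7.png

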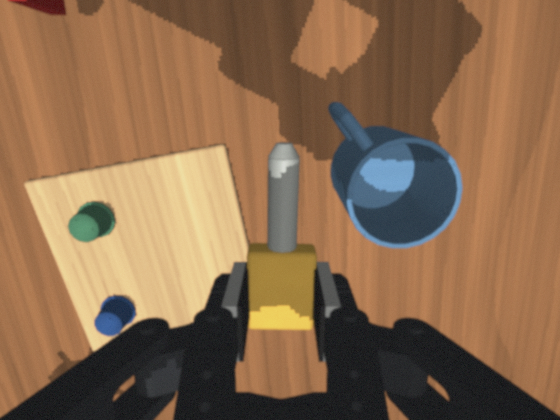

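Wrist view: pin held straight, tip at (284,148). The mug is at (400,185), with its handle reaching (340,110). The bracket is above the frame, so I'll move forward and measure it and the mug.

```bash
python3 -m handwheel '[[0.8,0,-0.3,0,0,0,22],[0.8,0,-0.3,0,0,0,22],[0.8,0,-0.3,0,0,0,22],[0.4,0,0,0,0,0,22],[0,0,0,0,0,0,22]]' | egrep 'pos|gap'
python3 -m handwheel '[[0,0,0,0,0,0,22],[0,0,0,0,0,0,22]]' | egrep 'pos|gap'
python3 - <<'E'
from h import *
from go import target
s=dict(np.load("w7.npz"));P=cloud(s);H=cv2.cvtColor(s["img"],cv2.COLOR_RGB2HSV)
m=(H[...,0]>98)&(H[...,0]<118)&(H[...,1]>80)&(P[...,1]>-.3)&(P[...,0]>.58)&(P[...,2]>.03)&(P[...,2]<.12);p=P[m];print("mug",p.min(0),p.max(0),cv2.minEnclosingCircle((p[p[:,2]>.08][:,:2]*1000).astype(np.float32)))
h=p[p[:,1]>np.percentile(p[:,1],98)];print("handle end",h.mean(0))
T=target(85.9).as_matrix();Q=(P-s["st"])@T*1000
for u,v in[(284,148),(284,170),(284,200),(284,235),(270,200),(298,200),(283,243),(283,255),(283,290)]:print(u,v,Q[v,u].round(1))
s=snap("wrist","w8.png");np.savez("w8.npz",**s,st=r.get_state()["position"])
E
```

```text
position: [0.6256, -0.1665, 0.1923]
finger_gap: 0.0263
position: [0.6249, -0.1689, 0.1908]
finger_gap: 0.0262
mug [ 0.65968707 -0.27311165  0.03001411] [ 0.74307705 -0.17187124  0.09128184] ((701.3673095703125, -229.73284912109375), 44.196266174316406)
handle end [ 0.66418072 -0.1755545   0.06264917]
284 148 [ 58.1   0.2 -28.8]
284 170 [ 50.5   0.2 -31.1]
284 200 [ 39.    0.3 -30.9]
284 235 [ 25.1   0.3 -31.3]
270 200 [ 38.1  -5.1 -27.8]
298 200 [-20.1  15.1 171.6]
283 243 [ 22.2  -0.1 -32.2]
283 255 [ 16.4  -0.1 -30.6]
283 290 [  1.8  -0.1 -32.1]
```

View pics/w8.png

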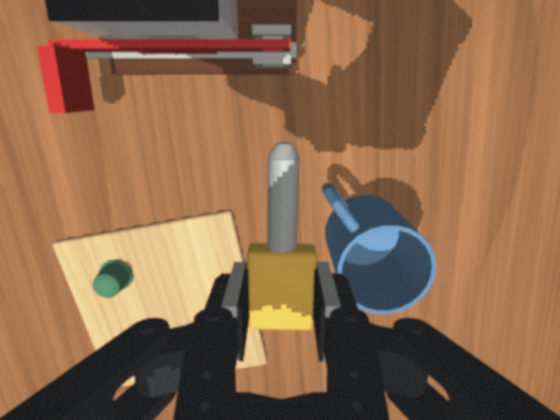

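Wrist view: the gate is shut and both bracket cheeks are visible, outer cheek at (272,60), inner at (272,30); the red tongue passes between them.

Run:
```python
from meas import *
s=dict(np.load("w8.npz"));P=cloud(s);H=cv2.cvtColor(s["img"],cv2.COLOR_RGB2HSV);d=s["depth"]
c,sn=np.cos(np.radians(-4.1)),np.sin(np.radians(-4.1))
q=P-[.5486,.006,0];X=q[...,0]*c+q[...,1]*sn;Y=-q[...,0]*sn+q[...,1]*c
sub=np.zeros(d.shape,bool);sub[15:85,235:310]=True
m=sub&(P[...,2]>.056)&(P[...,2]<.09)&(H[...,1]<70)
z=P[...,2]
print("topz",np.percentile(z[m],[5,50,95]).round(4))
for lo,hi in((-.08,-.058),(-.058,-.035)):
    k=m&(Y>lo)&(Y<hi);print(k.sum(),"X",np.percentile(X[k],[1,50,99]).round(4),X[k].min(),X[k].max(),"Y",np.percentile(Y[k],[1,50,99]).round(4),"z",np.median(z[k]).round(4))
    print(" world",P[k].min(0).round(4),P[k].max(0).round(4), "slope",np.degrees(np.arctan(np.polyfit(P[k][:,0],P[k][:,1],1)[0])))
rd=(H[...,1]>150)&((H[...,0]<6)|(H[...,0]>174))&(z>.05)&(z<.07)
p=P[rd];print("red slope",np.degrees(np.arctan(np.polyfit(p[:,0],p[:,1],1)[0])),"Xmax",np.percentile(X[rd],99.5))
# canister edges
```

```text
topz [0.0573 0.0614 0.0627]
361 X [0.0672 0.0805 0.0946] 0.06672514945498022 0.09467755971654064 Y [-0.0714 -0.0683 -0.0654] z 0.0614
 world [ 0.6101 -0.0719  0.0561] [ 0.6383 -0.064   0.0635] slope -3.8108730369127044
416 X [0.0669 0.0807 0.0945] 0.06677984972530078 0.09462471252672942 Y [-0.0515 -0.0487 -0.0453] z 0.0614
 world [ 0.6116 -0.052   0.056 ] [ 0.6396 -0.0441  0.0636] slope -4.077140637099245
red slope 3.158526780000552 Xmax 0.09311794990900173
```

```bash
python3 go.py 0.6187 -0.145 0.0195 85.9
```

```text
pos [ 0.6249 -0.1691  0.1907] yaw 85.84 j6 -0.31 t 23.3 gap 0.0261 F [ 0.  -0.3 -1.1]
shift(cur axes) [ 0.942 -0.31   6.849] shift(target axes) [ 0.943 -0.316  6.849] turn [-0.008 -0.    -0.008]
```

```bash
python3 -m handwheel '[[0.94,-0.32,0.5,0,0,0,22],[0,0,1,0,0,0,22],[0,0,1,0,0,0,22],[0,0,1,0,0,0,22],[0,0,1,0,0,0,22]]' | egrep 'pos|force'
python3 -m handwheel '[[0,0,1,0,0,0,22],[0,0,0.8,0,0,0,22],[0,0,0.5,0,0,0,22],[0,0,0,0,0,0,22],[0,0,0,0,0,0,22]]' | egrep 'pos|force'
python3 - <<'E'
from h import *
from go import target
s=snap("wrist","w9.png");st=r.get_state();np.savez("w9.npz",**s,st=st["position"])
P=cloud(s);H=cv2.cvtColor(s["img"],cv2.COLOR_RGB2HSV);T=target(85.9).as_matrix();Q=(P-st["position"])@T*1000
m=(abs(Q[...,1])<25)&(Q[...,0]>62)&(Q[...,0]<110)&(P[...,2]>.055)&(P[...,2]<.075)&(H[...,1]<70)
for a,b in((60,85),(85,115)):
    k=m&(Q[...,0]>a)&(Q[...,0]<b);print(k.sum(),Q[k].min(0).round(1),Q[k].max(0).round(1),np.median(Q[k],0).round(1)) if k.any() else 0
m=(abs(Q[...,1])<9)&(Q[...,0]>24)&(Q[...,0]<62)&(Q[...,2]<-20)&(Q[...,2]>-36)&(H[...,1]<70)
print("pin",Q[m].min(0).round(1),Q[m].max(0).round(1),np.median(Q[m],0).round(1))
E
python3 go.py 0.6226 -0.0901 0.0195 85.9
```

```text
position: [0.6186, -0.1452, 0.0775]
wrist_force: [0.1, -0.1, -0.4]
grip_force: 64.4
position: [0.6193, -0.145, 0.0219]
wrist_force: [0.6, -0.7, -0.6]
grip_force: 64.4
1731 [ 74.3 -15.1 -40.8] [ 80.2  13.1 -36.6] [ 77.4  -0.8 -38.7]
2265 [ 94.  -15.1 -41.9] [100.4  13.1 -32.4] [ 96.9  -1.1 -38.6]
pin [ 24.   -6.8 -33. ] [ 59.4   5.7 -24. ] [ 42.5  -0.4 -30. ]
pos [ 0.6199 -0.1451  0.0226] yaw 85.87 j6 -0.27 t 24.35 gap 0.0263 F [ 0.1  0.4 -0.4]
shift(cur axes) [ 2.203 -0.05   0.125] shift(target axes) [ 2.203 -0.048  0.126] turn [ 0.016  0.005 -0.005]
```

```bash
python3 -m handwheel '[[0.2,-0.02,0.09,0,0,0,22],[0.2,0,0,0,0,0,22],[0.2,0,0,0,0,0,22],[0.1,0,0,0,0,0,22],[0.1,0,0,0,0,0,22]]' | egrep 'pos|force'
python3 -m handwheel '[[0.1,0,0,0,0,0,22],[0.1,0,0,0,0,0,22],[0.1,0,0,0,0,0,22],[0.1,0,0,0,0,0,22],[0,0,0,0,0,0,22]]' | egrep 'pos|force'
```

```text
position: [0.62, -0.1241, 0.0193]
wrist_force: [0.3, -0.2, -0.6]
grip_force: 64.4
position: [0.6206, -0.1143, 0.0191]
wrist_force: [-0.4, -0.9, -0.3]
grip_force: 64.4
```

```bash
for i in 1 2; do python3 -m handwheel '[[0.1,0,0,0,0,0,22],[0.1,0,0,0,0,0,22],[0.1,0,0,0,0,0,22],[0.1,0,0,0,0,0,22],[0,0,0,0,0,0,22]]' | egrep 'pos|force'; done
python3 -m handwheel '[[0.06,0,0,0,0,0,22],[0.06,0,0,0,0,0,22],[0.06,0,0,0,0,0,22],[0,0,0,0,0,0,22]]' | egrep 'pos|force'
```

```text
position: [0.6213, -0.1042, 0.0191]
wrist_force: [1.0, 0.1, -0.8]
grip_force: 64.4
position: [0.622, -0.0943, 0.0191]
wrist_force: [-0.6, -0.1, -0.8]
grip_force: 64.4
position: [0.6223, -0.09, 0.0191]
wrist_force: [0.2, -0.4, -0.1]
grip_force: 64.4
```

Keep pushing until the shoulder makes contact.

```bash
python3 -m handwheel '[[0.05,0,0,0,0,0,22],[0.05,0,0,0,0,0,22],[0,0,0,0,0,0,22]]' | egrep 'pos|force'
python3 -m handwheel '[[0.05,0,0,0,0,0,22],[0.03,0,0,0,0,0,22],[0,0,0,0,0,0,22]]' | egrep 'pos|force'
```

```text
position: [0.6225, -0.0883, 0.0192]
wrist_force: [0.7, -3.1, 0.1]
grip_force: 64.4
position: [0.6225, -0.0883, 0.0192]
wrist_force: [-1.5, -9.1, -0.9]
grip_force: 64.3
```

```bash
python3 -m handwheel '[[0.06,0,0,0,0,0,22],[0,0,0,0,0,0,22],[0,0,0,0,0,0,22]]' | egrep 'pos|force'
python3 -m handwheel '[[-0.1,0,0,0,0,0,22],[0,0,0,0,0,0,42],[0,0,0,0,0,0,42],[0,0,0,0,0,0,42],[0,0,0,0,0,0,42]]' | egrep 'pos|force|gap'
python3 -m handwheel '[[0,0,-0.5,0,0,0,42],[0,0,-0.7,0,0,0,42],[0,0,-1,0,0,0,42],[0,0,-1,0,0,0,42],[0,0,-1,0,0,0,42]]' | egrep 'pos|force|gap'
python3 -m handwheel '[[-0.8,0,-1,0,0,0,42],[-1,0,-0.9,0,0,0,42],[0,0,-0.5,0,0,0,42],[0,0,0,0,0,0,42],[0,0,0,0,0,0,42]]' | egrep 'pos|force|gap'
python3 - <<'E'
from h import *
s=snap("wrist");np.savez("w10.npz",**s,st=r.get_state()["position"]);cv2.imwrite("pics/w10.png",s["img"][:,:,::-1])
E
python3 go.py 0.55 0.006 0.2 0
```

```text
position: [0.6226, -0.0882, 0.0193]
wrist_force: [-1.9, -13.3, -0.3]
grip_force: 64.2
position: [0.6227, -0.0861, 0.0192]
wrist_force: [0.3, -0.2, 0.4]
finger_gap: 0.0416
grip_force: 0.0
position: [0.6232, -0.0867, 0.1273]
wrist_force: [-0.2, -0.1, 0.4]
finger_gap: 0.042
grip_force: 0.0
position: [0.6193, -0.1309, 0.1844]
wrist_force: [-0.3, -0.1, 0.1]
finger_gap: 0.0423
grip_force: 0.0
pos [ 0.6188 -0.1306  0.1833] yaw 85.93 j6 -0.25 t 29.2 gap 0.0421 F [-0.4 -0.2 -1.2]
shift(cur axes) [ 5.255 -3.135 -0.661] shift(target axes) [-2.753 -5.464 -0.669] turn [-1.3000e-02  4.0000e-03  1.2498e+01]
```

View pics/w10.png

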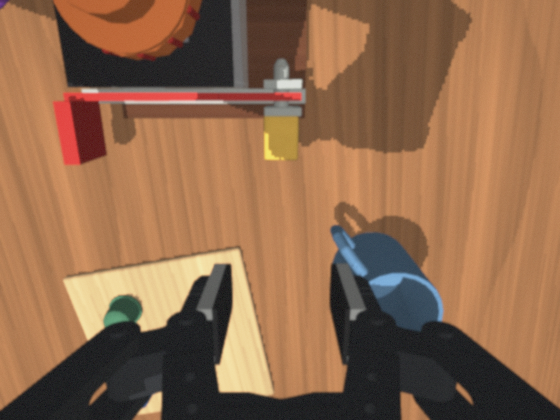

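Pin is seated: shoulder at the outer cheek (281,118), tip out behind at (281,70). Now measure the cap.

```bash
python3 - <<'E'
from h import *
for n in("w3","top","scene","w10"):
    s=dict(np.load(n+".npz")) if n[0]=="w" else snap(n)
    P=cloud(s);H=cv2.cvtColor(s["img"],cv2.COLOR_RGB2HSV)
    m=(abs(P[...,0]-.549)<.06)&(abs(P[...,1]-.006)<.06)&(s["depth"]>0)&(P[...,2]<.19)&(H[...,0]<20)&(H[...,1]>120)
    k=P[m&(P[...,2]>.163)];d=P[m&(P[...,2]>.125)&(P[...,2]<.155)]
    if len(k)>5:print(n,"knob",len(k),"z",np.percentile(k[:,2],[50,95]).round(4),cv2.minEnclosingCircle((k[:,:2]*1000).astype(np.float32)),k[:,:2].mean(0).round(4))
    if len(d)>5:print(n,"disc",len(d),cv2.minEnclosingCircle((d[:,:2]*1000).astype(np.float32)), np.percentile(d[:,2],[50,95]).round(4))
E
python3 go.py 0.549 0.006 0.20 -85
```

```text
w3 knob 2914 z [0.1709 0.1721] ((549.1713256835938, 4.763986587524414), 21.107784271240234) [0.5496 0.0036]
w3 disc 3883 ((548.9415283203125, 4.479956150054932), 35.67208480834961) [0.1469 0.1485]
top knob 177 z [0.1711 0.1747] ((548.1177978515625, 6.302122116088867), 20.84074592590332) [0.548 0.006]
top disc 300 ((548.3756103515625, 5.543130397796631), 35.29265594482422) [0.1471 0.1511]
scene knob 178 z [0.1723 0.1751] ((548.922119140625, 3.703442096710205), 21.705921173095703) [0.5517 0.0037]
scene disc 323 ((550.5597534179688, 4.074339389801025), 35.506797790527344) [0.1474 0.1514]
w10 knob 946 z [0.1705 0.1719] ((549.41845703125, -9.78837776184082), 14.949745178222656) [ 0.5503 -0.0131]
w10 disc 5139 ((549.92041015625, -3.891681671142578), 33.259788513183594) [0.1467 0.1487]
pos [ 0.6185 -0.1305  0.1823] yaw 85.94 j6 -0.25 t 29.3 gap 0.042 F [-0.2 -0.3 -0. ]
shift(cur axes) [ 5.251 -3.162 -0.693] shift(target axes) [-5.683  2.293 -0.707] turn [-1.4000e-02  3.4000e-02  2.4862e+01]
```

```bash
python3 -m handwheel '[[0,0,-0.3,0,0,0,65],[1,-0.6,-0.2,0,0,0,65],[1,-0.6,0,0,0,0,65],[1,-0.6,0,0,0,0,65],[1,-0.6,0,0,0,0,65]]' | egrep 'pos'
python3 -m handwheel '[[1,-0.6,0,0,0,0.8,65],[0,0,0,0,0,1,65],[0,0,0,0,0,1,65],[0,0,0,0,0,1,65],[0,0,0,0,0,1,65]]' | egrep 'pos'
for i in 1 2 3 4; do python3 -m handwheel '[[0,0,0,0,0,1,65],[0,0,0,0,0,1,65],[0,0,0,0,0,1,65],[0,0,0,0,0,1,65],[0,0,0,0,0,1,65]]' | egrep 'pos'; done
python3 go.py 0.549 0.005 0.125 -85
```

```text
position: [0.566, -0.0263, 0.1966]
position: [0.5533, -0.001, 0.1966]
position: [0.5533, -0.0012, 0.1965]
position: [0.5533, -0.0012, 0.1965]
position: [0.5533, -0.0012, 0.1965]
position: [0.5533, -0.0012, 0.1965]
pos [ 0.5533 -0.0012  0.1965] yaw -84.89 j6 2.92 t 32.3 gap 0.0651 F [-0.2 -0.4 -0.3]
shift(cur axes) [-0.261  0.149  2.861] shift(target axes) [-0.262  0.152  2.861] turn [0.005 0.002 0.016]
```

```bash
python3 -m handwheel '[[-0.26,0.15,0.5,0,0,0,65],[0,0,0.9,0,0,0,65],[0,0,0.9,0,0,0,65],[0,0,0.3,0,0,0,65],[0,0,0.2,0,0,0,65]]' | egrep 'pos|force'
python3 -m handwheel '[[0,0,0,0,0,0,35],[0,0,0,0,0,0,35],[0,0,0,0,0,0,35],[0,0,0,0,0,0,35],[0,0,0,0,0,0,35]]' 90 | egrep 'pos|force|gap'
python3 go.py 0.549 0.005 0.125 -85
```

```text
position: [0.5481, 0.0051, 0.125]
wrist_force: [0.1, -0.8, 0.3]
grip_force: 0.0
position: [0.55, 0.0045, 0.1279]
wrist_force: [0.0, 0.3, 4.2]
finger_gap: 0.0395
grip_force: 90.8
pos [0.55   0.0045 0.1279] yaw -84.62 j6 2.92 t 33.3 gap 0.0395 F [0.  0.3 4.2]
shift(cur axes) [-0.023  0.04   0.117] shift(target axes) [-0.023  0.04   0.117] turn [-0.019 -0.004  0.055]
```

```bash
python3 -m handwheel '[[0,0,-0.08,0,0,-0.5,35],[0,0,-0.005,0,0,-1,35],[0,0,-0.005,0,0,-1,35],[0,0,-0.005,0,0,-1,35],[0,0,-0.005,0,0,-1,35]]' 90
for i in 1 2; do python3 -m handwheel '[[0,0,-0.005,0,0,-1,35],[0,0,-0.005,0,0,-1,35],[0,0,-0.005,0,0,-1,35],[0,0,-0.005,0,0,-1,35],[0,0,-0.005,0,0,-1,35]]'|egrep 'pos|force|gap|rot'; done
python3 - <<'E'
from h import *
print(r.get_state()["moment"],r.get_state()["joint_pos"][5])
E
```

```text
t: 33.8
position: [0.5491, 0.0046, 0.1289]
tcp_rot: [-2.807, 1.412, 0.0]
wrist_force: [0.3, 0.2, -0.4]
finger_gap: 0.0393
grip_force: 90.8
position: [0.5494, 0.0046, 0.1296]
tcp_rot: [-3.098, 0.519, -0.001]
wrist_force: [1.7, -1.1, -0.9]
finger_gap: 0.0392
grip_force: 90.8
position: [0.5495, 0.0047, 0.1303]
tcp_rot: [-3.113, -0.42, -0.002]
wrist_force: [1.4, 0.8, -0.4]
finger_gap: 0.0394
grip_force: 90.7
[ 0.06194041 -0.23150431 -0.01833465] 1.1757202235176438
```

```bash
for i in 1 2 3 4 5 6; do python3 -m handwheel '[[0,0,-0.005,0,0,-1,35],[0,0,-0.005,0,0,-1,35],[0,0,-0.005,0,0,-1,35],[0,0,-0.005,0,0,-1,35],[0,0,-0.005,0,0,-1,35]]'|egrep 'pos|wrist|gap'; done
python3 -m handwheel '[[0,0,-0.005,0,0,-1,35],[0,0,-0.005,0,0,-1,35],[0,0,-0.005,0,0,-1,35],[0,0,0,0,0,0,35]]'|egrep 'pos|wrist|gap'
python3 - <<'E'
from h import *
print(r.get_state()["moment"],r.get_state()["joint_pos"][5])
s=snap("scene");P=cloud(s);H=cv2.cvtColor(s["img"],cv2.COLOR_RGB2HSV)
s=snap("wrist");P=cloud(s);H=cv2.cvtColor(s["img"],cv2.COLOR_RGB2HSV)
m=(abs(P[...,0]-.549)<.06)&(abs(P[...,1]-.006)<.06)&(s["depth"]>0)&(H[...,0]<20)&(H[...,1]>150)&(P[...,2]>.12)
d=P[m];print(len(d),np.percentile(d[:,2],[5,50,95]).round(4))
E
```

```text
position: [0.5495, 0.0047, 0.131]
wrist_force: [1.8, 0.8, -0.2]
finger_gap: 0.0395
position: [0.5495, 0.0048, 0.1316]
wrist_force: [1.7, -0.7, -0.6]
finger_gap: 0.0392
position: [0.549, 0.0047, 0.1319]
wrist_force: [0.7, -0.2, -0.0]
finger_gap: 0.0397
position: [0.5488, 0.0046, 0.1324]
wrist_force: [-0.4, 0.2, -0.6]
finger_gap: 0.0396
position: [0.5488, 0.0046, 0.1331]
wrist_force: [0.4, -0.2, -0.7]
finger_gap: 0.0395
position: [0.5489, 0.0046, 0.1337]
wrist_force: [0.1, -0.5, -0.7]
finger_gap: 0.0394
position: [0.5489, 0.0046, 0.1341]
wrist_force: [0.3, -0.5, -0.6]
finger_gap: 0.0391
[-0.03525015  0.03309303  0.03861598] -2.779083593344376
17277 [0.1404 0.1702 0.1778]
```

```bash
python3 -m handwheel '[[0,0,0,0,0,0,66],[0,0,0,0,0,0,66],[0,0,-0.1,0,0,0,66],[0,0,0,0,0,1,66],[0,0,0,0,0,1,66]]' 90|egrep 'pos|wrist|gap'
for i in 1 2 3 4 5 6 7 8 9; do python3 -m handwheel '[[0,0,0,0,0,1,66],[0,0,0,0,0,1,66],[0,0,0,0,0,1,66],[0,0,0,0,0,1,66],[0,0,0,0,0,1,66]]'|egrep 'wrist'; done
python3 -m handwheel '[[0,0,0.1,0,0,0.5,66],[0,0,0,0,0,0,66],[0,0,0,0,0,0,35],[0,0,0,0,0,0,35],[0,0,0,0,0,0,35]]' 90|egrep 'pos|wrist|gap'
python3 -m handwheel '[[0,0,0,0,0,0,35],[0,0,0,0,0,0,35]]' 90|egrep 'pos|force|gap'
python3 go.py 0.549 0.005 0.132 -85
```

```text
position: [0.5494, 0.0046, 0.1375]
wrist_force: [0.2, 0.2, -0.4]
finger_gap: 0.0661
wrist_force: [0.1, -0.3, -0.3]
wrist_force: [-0.5, 0.2, -0.1]
wrist_force: [0.3, -0.1, 0.8]
wrist_force: [-0.7, -0.0, 0.0]
wrist_force: [0.5, -1.1, 0.1]
wrist_force: [0.1, 0.5, -0.3]
wrist_force: [-0.3, -0.6, -0.6]
wrist_force: [0.3, -0.1, -0.7]
wrist_force: [-0.1, -0.4, 0.3]
position: [0.5497, 0.0046, 0.1353]
wrist_force: [-0.3, 0.2, 2.0]
finger_gap: 0.0392
position: [0.5497, 0.0046, 0.1352]
wrist_force: [-0.1, 0.2, 3.7]
finger_gap: 0.039
grip_force: 90.4
pos [0.5497 0.0046 0.1352] yaw -84.61 j6 2.92 t 44.0 gap 0.039 F [-0.1  0.2  3.7]
shift(cur axes) [-0.019  0.026  0.129] shift(target axes) [-0.019  0.026  0.129] turn [-0.011 -0.002  0.056]
```

```bash
python3 -m handwheel '[[0,0,-0.04,0,0,-0.5,35],[0,0,-0.005,0,0,-1,35],[0,0,-0.005,0,0,-1,35],[0,0,-0.005,0,0,-1,35],[0,0,-0.005,0,0,-1,35]]' 90|egrep 'pos|wrist|gap'
for i in 1 2 3 4 5 6 7 8; do python3 -m handwheel '[[0,0,-0.005,0,0,-1,35],[0,0,-0.005,0,0,-1,35],[0,0,-0.005,0,0,-1,35],[0,0,-0.005,0,0,-1,35],[0,0,-0.005,0,0,-1,35]]'|egrep 'pos|wrist|gap'; done
python3 -m handwheel '[[0,0,-0.005,0,0,-1,35],[0,0,-0.005,0,0,-1,35],[0,0,-0.005,0,0,-1,35],[0,0,0,0,0,0,35]]'|egrep 'pos|wrist|gap'
```

```text
position: [0.5491, 0.0045, 0.1359]
wrist_force: [-0.1, -0.8, 1.5]
finger_gap: 0.0392
position: [0.5493, 0.0045, 0.1365]
wrist_force: [-0.0, -0.3, 1.1]
finger_gap: 0.0388
position: [0.5494, 0.0045, 0.1372]
wrist_force: [1.1, 0.1, 0.4]
finger_gap: 0.0389
position: [0.5495, 0.0045, 0.1379]
wrist_force: [1.2, 0.4, 1.2]
finger_gap: 0.0392
position: [0.5494, 0.0046, 0.1386]
wrist_force: [1.1, -0.3, 1.5]
finger_gap: 0.0391
position: [0.5495, 0.0047, 0.1393]
wrist_force: [0.6, 0.6, 2.2]
finger_gap: 0.0393
position: [0.5496, 0.0047, 0.1399]
wrist_force: [1.4, -0.6, 1.4]
finger_gap: 0.0392
position: [0.5495, 0.0048, 0.1406]
wrist_force: [0.9, 0.1, 2.8]
finger_gap: 0.0391
position: [0.5492, 0.0049, 0.1412]
wrist_force: [-0.2, 0.1, 3.0]
finger_gap: 0.0389
position: [0.5492, 0.0046, 0.1416]
wrist_force: [-0.8, 0.5, 3.5]
finger_gap: 0.0396
```

```bash
python3 -m handwheel '[[0,0,0,0,0,0,66],[0,0,0,0,0,0,66],[0,0,-0.1,0,0,0,66],[0,0,0,0,0,1,66],[0,0,0,0,0,1,66]]' 90|egrep 'pos|wrist|gap'
for i in 1 2 3 4 5 6 7 8; do python3 -m handwheel '[[0,0,0,0,0,1,66],[0,0,0,0,0,1,66],[0,0,0,0,0,1,66],[0,0,0,0,0,1,66],[0,0,0,0,0,1,66]]'|egrep 'wrist'; done
python3 -m handwheel '[[0,0,0.1,0,0,0,66],[0,0,0,0,0,0,66],[0,0,0,0,0,0,35],[0,0,0,0,0,0,35],[0,0,0,0,0,0,35]]' 90|egrep 'pos|wrist|gap'
python3 -m handwheel '[[0,0,0,0,0,0,35],[0,0,0,0,0,0,35]]' 90|egrep 'pos|force|gap'
python3 -m handwheel '[[0,0,-0.04,0,0,-0.5,35],[0,0,-0.005,0,0,-1,35],[0,0,-0.005,0,0,-1,35],[0,0,-0.005,0,0,-1,35],[0,0,-0.005,0,0,-1,35]]' 90|egrep 'pos|wrist|gap'
for i in 1 2 3 4 5 6 7; do python3 -m handwheel '[[0,0,-0.005,0,0,-1,35],[0,0,-0.005,0,0,-1,35],[0,0,-0.005,0,0,-1,35],[0,0,-0.005,0,0,-1,35],[0,0,-0.005,0,0,-1,35]]'|egrep 'pos|wrist|gap'; done
```

```text
position: [0.5491, 0.0046, 0.1438]
wrist_force: [0.3, -0.2, 0.4]
finger_gap: 0.0662
wrist_force: [0.2, 0.2, 0.7]
wrist_force: [-0.8, 0.2, 0.3]
wrist_force: [0.4, -0.1, 0.5]
wrist_force: [-1.3, -0.2, -0.3]
wrist_force: [-0.6, 0.2, -0.5]
wrist_force: [-0.7, -0.9, 1.1]
wrist_force: [-0.2, 0.1, 0.0]
wrist_force: [0.2, -0.2, -0.4]
position: [0.5494, 0.0045, 0.1418]
wrist_force: [-0.3, 0.1, 1.4]
finger_gap: 0.0394
position: [0.5494, 0.0045, 0.1418]
wrist_force: [-0.2, -0.6, 2.2]
finger_gap: 0.0395
grip_force: 90.3
position: [0.5491, 0.0047, 0.1425]
wrist_force: [0.8, -0.1, 0.2]
finger_gap: 0.0391
position: [0.5491, 0.0047, 0.1432]
wrist_force: [-0.3, -0.6, 1.2]
finger_gap: 0.0395
position: [0.5492, 0.0046, 0.1438]
wrist_force: [-0.9, -0.7, 0.5]
finger_gap: 0.039
position: [0.5492, 0.0046, 0.1445]
wrist_force: [0.3, 0.3, 0.4]
finger_gap: 0.0393
position: [0.5493, 0.0047, 0.1452]
wrist_force: [0.5, -0.3, 1.1]
finger_gap: 0.0393
position: [0.5491, 0.0049, 0.1457]
wrist_force: [-0.2, 0.7, 0.6]
finger_gap: 0.0393
position: [0.5489, 0.0047, 0.1463]
wrist_force: [-1.4, -0.0, 1.5]
finger_gap: 0.0394
position: [0.549, 0.0045, 0.147]
wrist_force: [0.4, -0.9, 0.7]
finger_gap: 0.0394
```

```bash
python3 -m handwheel '[[0,0,-0.1,0,0,0,35],[0,0,-0.1,0,0,0,35],[0,0,-0.1,0,0,0,35],[0,0,0,0,0,0,35]]'|egrep 'pos|force|gap'
python3 -m handwheel '[[0,0,-0.3,0,0,0,35],[0,0,-0.3,0,0,0,35],[0,0,-0.4,0,0,0,35],[0,0,0,0,0,0,35]]'|egrep 'pos|force|gap'
python3 -m handwheel '[[0,0,-0.7,0,0,0,35],[0,0,-0.7,0,0,0,35],[0,0,-0.4,0,0,0,35],[0,0,0,0,0,0,35]]'|egrep 'pos|force|gap'
python3 go.py 0.578 0.394 0.2 180
```

```text
position: [0.5495, 0.0046, 0.1552]
wrist_force: [-0.8, -0.6, -0.5]
finger_gap: 0.0394
grip_force: 90.4
position: [0.5505, 0.0045, 0.1824]
wrist_force: [-0.0, 0.1, -0.2]
finger_gap: 0.0395
grip_force: 90.5
position: [0.5502, 0.0045, 0.2268]
wrist_force: [-0.1, -0.2, -0.5]
finger_gap: 0.0392
grip_force: 90.5
pos [0.5502 0.0045 0.2268] yaw -135.23 j6 -2.48 t 59.3 gap 0.0392 F [-0.1 -0.2 -0.5]
shift(cur axes) [-11.758  10.282   1.071] shift(target axes) [-1.111 15.58   1.074] turn [-0.015  0.028  6.511]
```

```bash
python3 -m handwheel '[[0,0,0,0,0,1,35],[0,0,0,0,0,1,35],[0,0,0,0,0,1,35],[0,0,0,0,0,1,35],[0,0,0,0,0,1,35]]' 90|egrep 'pos|gap'
python3 -m handwheel '[[0,0,0,0,0,1,35],[0,0,0,0,0,0.5,35],[-0.07,1,0,0,0,0,35],[-0.07,1,0,0,0,0,35],[-0.07,1,0,0,0,0,35]]' |egrep 'pos|gap'
for i in 1 2; do python3 -m handwheel '[[-0.07,1,0,0,0,0,35],[-0.07,1,0,0,0,0,35],[-0.07,1,0,0,0,0,35],[-0.07,1,0,0,0,0,35],[-0.07,1,0,0,0,0,35]]' |egrep 'pos|gap'; done
python3 -m handwheel '[[-0.07,1,1,0,0,0,35],[-0.07,1,1,0,0,0,35],[0,0.5,1,0,0,0,35],[0,0,1,0,0,0,35],[0,0,1,0,0,0,35]]' |egrep 'pos|gap'
python3 go.py 0.578 0.394 0.016 180
python3 - <<'E'
from h import *
s=snap("wrist","w11.png")
E
```

```text
position: [0.5486, 0.0047, 0.2234]
finger_gap: 0.0392
position: [0.5538, 0.0803, 0.2234]
finger_gap: 0.0395
position: [0.5623, 0.2056, 0.2233]
finger_gap: 0.039
position: [0.5709, 0.3305, 0.2232]
finger_gap: 0.0393
position: [0.5739, 0.3924, 0.0971]
finger_gap: 0.0389
pos [0.5739 0.3924 0.0971] yaw -179.87 j6 -1.08 t 61.8 gap 0.0389 F [ 0.6 -0.8 -0.5]
shift(cur axes) [-0.169  0.066  3.242] shift(target axes) [-0.163  0.063  3.243] turn [-0.008 -0.015  0.02 ]
```

View pics/w11.png

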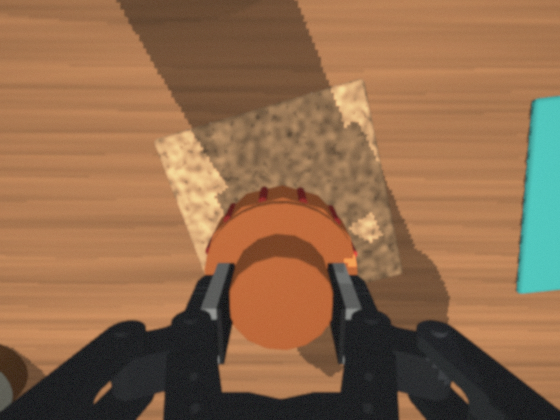

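The cap is held level over the cork mat (cap at (282,260), mat behind it). Lowering it gently.

```bash
python3 -m handwheel '[[-0.17,0.06,0.8,0,0,0,35],[0,0,0.8,0,0,0,35],[0,0,0.8,0,0,0,35],[0,0,0.4,0,0,0,35],[0,0,0.2,0,0,0,35]]'|egrep 'pos|force|gap'
python3 -m handwheel '[[0,0,0.1,0,0,0,35],[0,0,0.1,0,0,0,35],[0,0,0,0,0,0,35]]'|egrep 'pos|force|gap'
```

```text
position: [0.5788, 0.3933, 0.0234]
wrist_force: [-0.8, -0.6, -0.2]
finger_gap: 0.0392
grip_force: 90.7
position: [0.5796, 0.3939, 0.0205]
wrist_force: [0.3, -0.5, -0.5]
finger_gap: 0.0393
grip_force: 90.7
```

```bash
for i in 1 2 3; do python3 -m handwheel '[[0,0,0.08,0,0,0,35],[0,0,0,0,0,0,35]]'|egrep 'pos|wrist'; done
```

```text
position: [0.5793, 0.3938, 0.0181]
wrist_force: [0.5, -0.8, -0.6]
position: [0.5792, 0.3937, 0.0158]
wrist_force: [-0.0, -1.7, 0.0]
position: [0.5794, 0.3938, 0.0157]
wrist_force: [-3.6, -2.4, 7.3]
```

```bash
python3 -m handwheel '[[0,0,-0.04,0,0,0,35],[0,0,0,0,0,0,66],[0,0,0,0,0,0,66],[0,0,0,0,0,0,66],[0,0,0,0,0,0,66]]'|egrep 'pos|force'
python3 -m handwheel '[[0,0,-0.3,0,0,0,66],[0,0,-0.6,0,0,0,66],[0,0,-1,0,0,0,66],[0,0,-1,0,0,0,66],[0,0,-1,0,0,0,66]]'|egrep 'pos|force'
python3 -m handwheel '[[0,0,-1,0,0,0,66],[0,0,-1,0,0,0,66],[0,0,-1,0,0,0,66],[0,0,-1,0,0,0,66],[0,0,-0.5,0,0,0,66]]'|egrep 'pos|force'
cat > see.py <<'E'
from h import *
def rep():
  for n in("top","scene"):
    s=snap(n);P=cloud(s);H=cv2.cvtColor(s["img"],cv2.COLOR_RGB2HSV);h,S,v=cv2.split(H)
    ok=(s["depth"]>0)
    m=ok&(abs(P[...,0]-.578)<.12)&(abs(P[...,1]-.394)<.12)&(P[...,2]>.012)&(P[...,2]<.07);p=P[m]
    k=p[p[:,2]>.05]
    if len(k):print(n,"cap z95",np.percentile(p[:,2],98).round(4),cv2.minEnclosingCircle((k[:,:2]*1000).astype(np.float32)))
    R=ok&(P[...,0]>.3)&(P[...,0]<.8)&(P[...,1]>-.45)&(P[...,1]<.5)&(P[...,2]<.2)&(P[...,2]>.005)
    for c,q in(("green",(h>60)&(h<90)&(S>70)),("blue",(h>100)&(h<125)&(S>110))):
        l,L,st,C=cv2.connectedComponentsWithStats((R&q).astype(np.uint8))
        for i in range(1,l):
            if st[i,4]>25:
                p=P[L==i];zt=np.percentile(p[:,2],95);t=p[p[:,2]>zt-.006];print(n,c,C[i].round(),st[i,4],"top",t.mean(0).round(4),"zt",zt.round(4))
if __name__=="__main__":rep()
E
python3 see.py
```

```text
position: [0.579, 0.3936, 0.0144]
wrist_force: [-0.3, -0.9, -0.3]
grip_force: 0.0
position: [0.5795, 0.3939, 0.115]
wrist_force: [0.4, -0.1, -1.3]
grip_force: 0.0
position: [0.5803, 0.3943, 0.2299]
wrist_force: [0.6, -0.0, 0.4]
grip_force: 0.0
top cap z95 0.0602 ((577.671875, 391.8479919433594), 20.408483505249023)
top green [390. 247.] 88 top [ 0.4422 -0.2587  0.0357] zt 0.0386
top blue [380. 163.] 609 top [ 0.6999 -0.234   0.0893] zt 0.0906
top blue [421. 247.] 94 top [ 0.4423 -0.358   0.0354] zt 0.0378
scene cap z95 0.061 ((577.7033081054688, 390.8721923828125), 22.175071716308594)
scene blue [193. 305.] 45 top [ 0.7374 -0.2222  0.0908] zt 0.0925
```

```bash
for i in 1 2 3 4 5; do python3 -m handwheel '[[0.03,-1,0,0,0,0,48],[0.03,-1,0,0,0,0,48],[0.03,-1,0,0,0,0,48],[0.03,-1,0,0,0,0,48],[0.03,-1,0,0,0,0,48]]' 30|egrep 'pos'; done
python3 -m handwheel '[[0,-1,0.3,0,0,0,48],[0,0,0.3,0,0,0,48],[0,0,0,0,0,0,48],[0,0,0,0,0,0,48]]' |egrep 'pos'
python3 - <<'E'
from h import *
s=snap("wrist","w12.png");np.savez("w12.npz",**s)
P=cloud(s);H=cv2.cvtColor(s["img"],cv2.COLOR_RGB2HSV);h,S,v=cv2.split(H)
m=(P[...,2]>.016)&(P[...,2]<.06)&(s["depth"]>0)&(P[...,0]<.56)&(P[...,0]>.36)&(P[...,1]<-.16)&(P[...,1]>-.43)
l,L,st,C=cv2.connectedComponentsWithStats(m.astype(np.uint8))
for i in range(1,l):
    if st[i,4]>60:
        p=P[L==i];zt=np.percentile(p[:,2],95);t=p[p[:,2]>zt-.004];print(C[i].round(),st[i,4],"zt",zt.round(4),t.mean(0).round(4),cv2.minEnclosingCircle((t[:,:2]*1000).astype(np.float32)),np.median(H[L==i],0))
E
python3 go.py 0.442 -0.257 0.02 180
```

```text
position: [0.5746, 0.2674, 0.2228]
position: [0.571, 0.1426, 0.2229]
position: [0.5674, 0.0177, 0.223]
position: [0.5639, -0.1071, 0.2229]
position: [0.5603, -0.2319, 0.2229]
position: [0.5608, -0.2553, 0.2085]
[161.  46.] 1085 zt 0.0363 [ 0.4438 -0.3599  0.0347] ((443.7489013671875, -360.2925109863281), 13.382213592529297) [108. 150. 142.]
[274.  46.] 957 zt 0.0364 [ 0.4433 -0.2618  0.0348] ((443.17022705078125, -261.8474426269531), 13.266937255859375) [ 71.  94. 137.]
pos [ 0.5612 -0.2554  0.2093] yaw -179.87 j6 -2.12 t 67.8 gap 0.0477 F [-0.4  0.2  0.2]
shift(cur axes) [ 4.761 -0.06   7.574] shift(target axes) [ 4.766 -0.065  7.57 ] turn [ 0.006 -0.006  0.019]
```

View pics/w12.png

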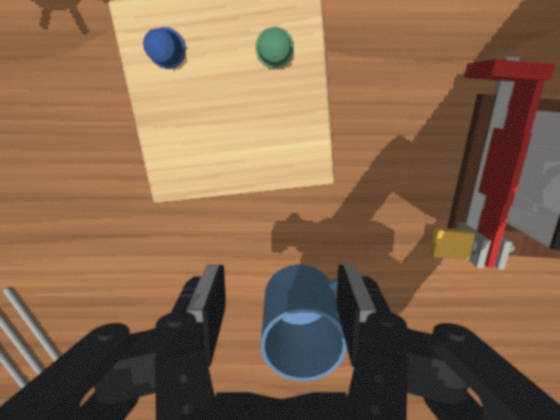

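Two capsules only: blue (165,48) and green (274,47), both upright on the board. Pick green first.

```bash
python3 -m handwheel '[[1,-0.04,0.5,0,0,0,48],[1,-0.04,1,0,0,0,48],[1,-0.04,1,0,0,0,48],[1,0,1,0,0,0,48],[0.7,0,1,0,0,0,48]]' 30|egrep 'pos'
python3 -m handwheel '[[0,0,1,0,0,0,48],[0,0,1,0,0,0,48],[0,0,0,0,0,0,48],[0,0,0,0,0,0,48]]' 30|egrep 'pos|force'
python3 go.py 0.4435 -0.259 -0.005 180
python3 - <<'E'
from h import *
s=snap("wrist");P=cloud(s);H=cv2.cvtColor(s["img"],cv2.COLOR_RGB2HSV)
m=(P[...,2]>.03)&(P[...,2]<.04)&(H[...,0]>60)&(H[...,0]<90)&(H[...,1]>50)&(abs(P[...,0]-.44)<.04)
p=P[m];print(len(p),p.mean(0),cv2.minEnclosingCircle((p[:,:2]*1000).astype(np.float32)))
E
```

```text
position: [0.4429, -0.2587, 0.0968]
position: [0.4441, -0.2591, 0.0478]
wrist_force: [0.3, 0.3, 1.2]
grip_force: 0.0
pos [ 0.4441 -0.2591  0.0478] yaw -179.86 j6 -2.25 t 68.7 gap 0.0482 F [0.3 0.3 1.2]
shift(cur axes) [0.025 0.003 2.111] shift(target axes) [0.025 0.003 2.111] turn [0.    0.001 0.02 ]
1772 [ 0.44092472 -0.26189599  0.03430376] ((442.05474853515625, -261.9023742675781), 13.209165573120117)
```

```bash
python3 -m handwheel '[[0.06,-0.08,0.7,0,0,0,48],[0,0,0.8,0,0,0,48],[0,0,0.4,0,0,0,48],[0,0,0.2,0,0,0,48],[0,0,0,0,0,0,48]]' 30|egrep 'pos|force'
python3 -m handwheel '[[0,0,0,0,0,0,20],[0,0,0,0,0,0,20],[0,0,0,0,0,0,20],[0,0,0,0,0,0,20],[0,0,0,0,0,0,20]]' 30|egrep 'pos|force|gap'
python3 -m handwheel '[[0,0,-0.3,0,0,0,20],[0,0,-0.7,0,0,0,20],[0,0,-1,0,0,0,20],[0,0,-1,0,0,0,20],[0,0,-1,0,0,0,20]]' 30|egrep 'pos|force|gap'
python3 -m handwheel '[[0,0,-1,0,0,0,20],[0,0,-1,0,0,0,20],[0,0,-1,0,0,0,20],[0,0,-0.6,0,0,0,20]]' 30|egrep 'pos|force|gap'
python3 go.py 0.549 0.005 0.122 180
```

```text
position: [0.4426, -0.2616, -0.0049]
wrist_force: [0.8, -0.1, 0.1]
grip_force: 0.0
position: [0.4433, -0.2622, -0.004]
wrist_force: [-0.0, 0.8, 5.9]
finger_gap: 0.0277
grip_force: 30.0
position: [0.4417, -0.261, 0.0953]
wrist_force: [0.4, -0.3, -0.7]
finger_gap: 0.0279
grip_force: 29.6
position: [0.4426, -0.2618, 0.1869]
wrist_force: [0.9, -0.6, -0.3]
finger_gap: 0.0278
grip_force: 29.6
pos [ 0.4426 -0.2618  0.1869] yaw -179.92 j6 -2.25 t 70.65 gap 0.0278 F [ 0.9 -0.6 -0.3]
shift(cur axes) [-4.266 10.669  2.589] shift(target axes) [-4.255 10.672  2.597] turn [-0.012  0.014  0.012]
```

```bash
for i in 1 2; do python3 -m handwheel '[[-0.39,0.97,0,0,0,0,20],[-0.39,0.97,0,0,0,0,20],[-0.39,0.97,0,0,0,0,20],[-0.39,0.97,0,0,0,0,20],[-0.39,0.97,0,0,0,0,20]]' 30|egrep 'pos|gap'; done
python3 -m handwheel '[[-0.37,0.97,0,0,0,0,20],[0,0,0,0,0,0,20],[0,0,0,0,0,0,20],[0,0,0.8,0,0,0,20],[0,0,0,0,0,0,20]]' 30|egrep 'pos|force|gap'
python3 go.py 0.549 0.005 0.122 180
python3 - <<'E'
from h import *
s=snap("wrist","w13.png");P=cloud(s);H=cv2.cvtColor(s["img"],cv2.COLOR_RGB2HSV)
m=(P[...,2]>.139)&(P[...,2]<.147)&(H[...,1]<60)&(H[...,2]>120)&(abs(P[...,0]-.549)<.04)&(abs(P[...,1])<.04)
p=P[m];print(len(p),p.min(0),p.max(0))
E
```

```text
position: [0.4906, -0.139, 0.184]
finger_gap: 0.0279
position: [0.5391, -0.0177, 0.184]
finger_gap: 0.0277
position: [0.5464, 0.0047, 0.1618]
wrist_force: [-0.4, -0.5, -1.3]
finger_gap: 0.0277
grip_force: 29.7
pos [0.5464 0.0047 0.1618] yaw -179.99 j6 -1.7 t 72.15 gap 0.0277 F [-0.4 -0.5 -1.3]
shift(cur axes) [-0.111  0.012  1.59 ] shift(target axes) [-0.102  0.013  1.59 ] turn [ 0.003 -0.047  0.002]
1072 [ 0.52014086 -0.02506527  0.13900714] [0.55718516 0.03070372 0.14405814]
```

View pics/w13.png

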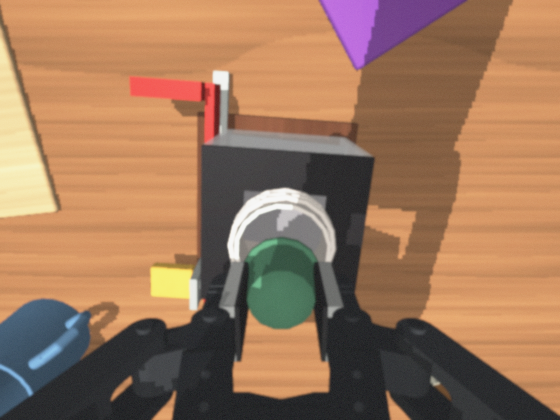

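The green capsule hangs upright at (282,285) over the white neck (282,240). Lower it into the mouth and release.

```bash
python3 -m handwheel '[[-0.08,-0.02,0.4,0,0,0,20],[0,0,0.6,0,0,0,20],[0,0,0.3,0,0,0,20],[0,0,0.2,0,0,0,20],[0,0,0,0,0,0,20]]' 30|egrep 'pos|wrist'
python3 -m handwheel '[[0,0,0,0,0,0,48],[0,0,0,0,0,0,48],[0,0,0,0,0,0,48],[0,0,0,0,0,0,48]]' 30|egrep 'pos|force|gap'
python3 -m handwheel '[[0,0,-0.6,0,0,0,48],[0,0,-1,0,0,0,48],[0,0,-1,0,0,0,48],[0,0,0,0,0,0,48]]' 30|egrep 'pos|force|gap'
python3 - <<'E'
from h import *
s=snap("wrist","w14.png");P=cloud(s);H=cv2.cvtColor(s["img"],cv2.COLOR_RGB2HSV)
m=(H[...,0]>60)&(H[...,0]<90)&(H[...,1]>60)&(abs(P[...,0]-.549)<.06)&(abs(P[...,1])<.06)
print(m.sum(),P[m].mean(0) if m.any() else 0, np.percentile(P[m][:,2],[5,95]) if m.any() else 0)
E
python3 see.py; python3 go.py 0.4435 -0.359 -0.005 180
```

```text
position: [0.5498, 0.0049, 0.1259]
wrist_force: [0.8, -0.3, -0.3]
position: [0.551, 0.0049, 0.1278]
wrist_force: [0.3, 0.1, 0.1]
finger_gap: 0.0482
grip_force: 0.0
position: [0.5536, 0.0046, 0.1983]
wrist_force: [0.4, -0.1, 0.4]
finger_gap: 0.048
grip_force: 0.0
166 [ 0.55212439 -0.01358854  0.04214497] [0.0265737  0.04982407]
top cap z95 0.0597 ((577.2509155273438, 393.8042297363281), 20.760343551635742)
top green [310. 212.] 41 top [ 0.5486 -0.0147  0.0516] zt 0.0534
top blue [380. 163.] 612 top [ 0.7    -0.2351  0.0888] zt 0.0899
top blue [421. 247.] 94 top [ 0.4425 -0.3585  0.036 ] zt 0.0389
scene cap z95 0.0611 ((579.405029296875, 390.2014465332031), 21.672588348388672)
scene blue [193. 305.] 47 top [ 0.7371 -0.2213  0.0909] zt 0.0926
pos [0.5505 0.0049 0.1922] yaw -179.92 j6 -1.7 t 73.65 gap 0.0481 F [-0.6 -0.7  0.4]
shift(cur axes) [  4.299 -14.549   7.889] shift(target axes) [  4.28  -14.555   7.888] turn [-0.    -0.     0.011]
```

```bash
for i in 1 2 3; do python3 -m handwheel '[[0.285,-0.975,0,0,0,0,48],[0.285,-0.975,0,0,0,0,48],[0.285,-0.975,0,0,0,0,48],[0.285,-0.975,0,0,0,0,48],[0.285,-0.975,0,0,0,0,48]]' 30|egrep 'pos'; done
python3 -m handwheel '[[0,0,1,0,0,0,48],[0,0,1,0,0,0,48],[0,0,1,0,0,0,48],[0,0,1,0,0,0,48],[0,0,1,0,0,0,48]]' 30|egrep 'pos|force'
python3 -m handwheel '[[0,0,0.5,0,0,0,48],[0,0,0,0,0,0,48],[0,0,0,0,0,0,48]]' 30|egrep 'pos|force'
python3 go.py 0.4435 -0.3605 -0.005 180
python3 - <<'E'
from h import *
s=snap("wrist");P=cloud(s);H=cv2.cvtColor(s["img"],cv2.COLOR_RGB2HSV)
m=(P[...,2]>.03)&(P[...,2]<.04)&(H[...,0]>100)&(H[...,0]<125)&(H[...,1]>90)&(abs(P[...,0]-.44)<.06)
p=P[m];print(len(p),p.mean(0),cv2.minEnclosingCircle((p[:,:2]*1000).astype(np.float32)))
E
```

```text
position: [0.5139, -0.1176, 0.1904]
position: [0.4785, -0.2394, 0.1904]
position: [0.4432, -0.3611, 0.1903]
position: [0.4433, -0.3599, 0.0645]
wrist_force: [-0.7, 0.0, 0.1]
grip_force: 0.0
position: [0.4444, -0.361, 0.0549]
wrist_force: [0.1, 0.4, 0.5]
grip_force: 0.0
pos [ 0.4444 -0.361   0.0549] yaw -179.92 j6 -2.38 t 75.95 gap 0.0481 F [0.1 0.4 0.5]
shift(cur axes) [0.034 0.018 2.397] shift(target axes) [0.034 0.018 2.397] turn [ 0.001 -0.001  0.012]
1670 [ 0.44146664 -0.36079604  0.03429571] ((442.42193603515625, -360.7420654296875), 13.194549560546875)
```

```bash
python3 -m handwheel '[[0.06,0,0.9,0,0,0,48],[0,0,0.8,0,0,0,48],[0,0,0.5,0,0,0,48],[0,0,0.18,0,0,0,48],[0,0,0,0,0,0,48]]' 30|egrep 'pos|force'
python3 -m handwheel '[[0,0,0,0,0,0,20],[0,0,0,0,0,0,20],[0,0,0,0,0,0,20],[0,0,0,0,0,0,20],[0,0,0,0,0,0,20]]' 30|egrep 'pos|force|gap'
python3 -m handwheel '[[0,0,-0.3,0,0,0,20],[0,0,-0.7,0,0,0,20],[0,0,-1,0,0,0,20],[0,0,-1,0,0,0,20],[0,0,-1,0,0,0,20]]' 30|egrep 'pos|force|gap'
python3 -m handwheel '[[0,0,-1,0,0,0,20],[0,0,-1,0,0,0,20],[0,0,-1,0,0,0,20],[0,0,-0.6,0,0,0,20]]' 30|egrep 'pos|force|gap'
python3 go.py 0.549 0.0045 0.123 180
```

```text
position: [0.4429, -0.361, -0.0046]
wrist_force: [-0.0, -0.4, -0.1]
grip_force: 0.0
position: [0.4437, -0.3618, -0.0033]
wrist_force: [-0.6, 0.4, 7.0]
finger_gap: 0.0278
grip_force: 30.0
position: [0.4423, -0.3603, 0.0958]
wrist_force: [0.9, -0.2, -0.4]
finger_gap: 0.028
grip_force: 29.6
position: [0.4431, -0.3612, 0.1875]
wrist_force: [0.1, -0.1, 0.0]
finger_gap: 0.0277
grip_force: 29.6
pos [ 0.4431 -0.3612  0.1875] yaw -179.91 j6 -2.39 t 77.9 gap 0.0277 F [ 0.1 -0.1  0. ]
shift(cur axes) [-4.253 14.625  2.561] shift(target axes) [-4.235 14.628  2.578] turn [-0.013  0.012  0.013]
```

```bash
for i in 1 2 3; do python3 -m handwheel '[[-0.283,0.975,0,0,0,0,20],[-0.283,0.975,0,0,0,0,20],[-0.283,0.975,0,0,0,0,20],[-0.283,0.975,0,0,0,0,20],[-0.283,0.975,0,0,0,0,20]]' 30|egrep 'pos|gap|grip'; done
python3 -m handwheel '[[0,0,0,0,0,0,20],[0,0,0.4,0,0,0,20],[0,0,0.4,0,0,0,20],[0,0,0,0,0,0,20]]' 30|egrep 'pos|force|gap'
python3 go.py 0.549 0.0045 0.123 180
```

```text
position: [0.4776, -0.2377, 0.1845]
finger_gap: 0.0276
grip_force: 29.6
position: [0.5128, -0.1158, 0.1845]
finger_gap: 0.0278
grip_force: 29.6
position: [0.548, 0.006, 0.1844]
finger_gap: 0.0278
grip_force: 29.6
position: [0.5465, 0.0043, 0.1622]
wrist_force: [-0.7, -0.7, -0.3]
finger_gap: 0.0277
grip_force: 29.7
pos [0.5465 0.0043 0.1622] yaw -179.99 j6 -1.7 t 79.8 gap 0.0277 F [-0.7 -0.7 -0.3]
shift(cur axes) [-0.107  0.009  1.566] shift(target axes) [-0.099  0.01   1.567] turn [ 0.004 -0.041  0.001]
```

```bash
python3 -m handwheel '[[-0.08,-0.01,0.4,0,0,0,20],[0,0,0.6,0,0,0,20],[0,0,0.3,0,0,0,20],[0,0,0.2,0,0,0,20],[0,0,0,0,0,0,20]]' 30|egrep 'pos|wrist'
python3 -m handwheel '[[0,0,0,0,0,0,48],[0,0,0,0,0,0,48],[0,0,0,0,0,0,48],[0,0,0,0,0,0,48]]' 30|egrep 'pos|force|gap'
python3 -m handwheel '[[0,0,-0.6,0,0,0,48],[0,0,-1,0,0,0,48],[0,0,-1,0,0,0,48],[0,0,-1,0,0,0,48],[0,0,-1,0,0,0,48]]' 30|egrep 'pos|force|gap'
python3 -m handwheel '[[1,0,0,0,0,0,48],[1,0,0,0,0,0,48],[1,0,0,0,0,0,48],[1,0,0,0,0,0,48],[1,0,0,0,0,0,48]]' 30|egrep 'pos|force|gap'
python3 see.py
python3 - <<'E'
from h import *
s=snap("top");cv2.imwrite("pics/t15.png",cv2.resize(s["img"][120:300,140:500,::-1],None,fx=2,fy=2))
E
```

```text
position: [0.5497, 0.0047, 0.1264]
wrist_force: [-0.9, -0.5, -0.7]
position: [0.5507, 0.0046, 0.1282]
wrist_force: [1.0, 1.0, -0.1]
finger_gap: 0.048
grip_force: 0.0
position: [0.5506, 0.0046, 0.2453]
wrist_force: [0.0, -0.0, -0.2]
finger_gap: 0.0479
grip_force: 0.0
position: [0.4246, 0.0045, 0.2441]
wrist_force: [0.3, 0.6, 0.6]
finger_gap: 0.048
grip_force: 0.0
top cap z95 0.0606 ((577.1409912109375, 394.08428955078125), 21.499048233032227)
top green [311. 211.] 38 top [ 0.5508 -0.0167  0.0502] zt 0.0536
top blue [380. 163.] 588 top [ 0.6997 -0.2338  0.0889] zt 0.0901
top blue [304. 211.] 59 top [0.5503 0.0088 0.0606] zt 0.0631
scene cap z95 0.0614 ((579.7415161132812, 391.2207336425781), 21.425983428955078)
scene blue [193. 305.] 52 top [ 0.7372 -0.2202  0.0914] zt 0.0935
```

View pics/t15.png

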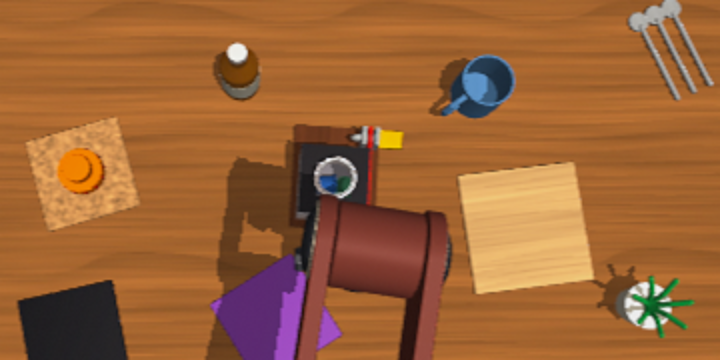

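Both capsules lie in the canister (337,178), the cap stands on the cork mat (80,170), and the pin is in the bracket (390,138). The board is empty and the mug, bottle and plant are undisturbed. Handing in.

```bash
python3 -c "
from plant import r
print(r.job_done())"
```

```text
the job is handed in; nothing more can be done
None
```

The job is done and handed in: gate shut and pinned, orange cap upright on the cork mat, both capsules (green and dark blue, the only two there) in the dispenser; mug, bottle and plant look untouched in the last top view; no verdict came back.

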